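Set out the tin buses by size on the market stall

ROBOT

A 7-joint arm with a two-finger parallel gripper is mounted at the origin on the work surface. World frame = base frame: x ahead of the robot, y to its left, z up, the work surface at z = 0. Lengths are in m, angles in rad, forces in N, time in s.
With the tool pointing down it reaches from about 0.425 to 0.875 m from the base axis. Payload 9.9 kg.
Tool frame: the origin (TCP) lies at the very end of the fingers, on their centre line; the grasp point (between the pads) lies 19 mm behind it (bot.grasp_offset is the distance from the TCP to the grasp point, in m); x points along the fingers, y is the direction in which the jaws open and shut, and the axes are right-handed (so a half turn about x gives the same grasp; the last joint's range is limited). The gripper opens to 85 mm and grips with 20 to 120 N. Pads are 22 mm wide; open, the fingers measure 114 mm over their backs; the gripper's body (76 mm by 85 mm) begins 54 mm behind the grasp point. The pads swing forward as they close: fully open they stand 13 mm farther back than shut.
Start: joints at [-1.36, 0.576, 0.025, 1.437, -0.015, 1.129, -0.057], TCP at [0.196, 0.646, 0.231] pointing down, gripper open.
Joint ranges: [-2.76, 2.76], [-0.34, 2.15], [-1.52, 1.57], [0.19, 2.46], [-1.09, 4.23], [0.17, 1.99], [-2.82, 2.82]. Speed limits (rad/s): [2.22, 2.22, 3.01, 3.01, 3.14, 3.14, 3.14].

INTERFACE

Orientations are given as a rotation vector (axis times angle).
In Python, from workcell import bot gives the robot as it stands. The module is installed in compiled form; this text tells all that it offers.
- The arm moves only by the tool arm_command, never from a script. Its argument "plan" is a list of rows, each an object of numbers: "dx", "dy", "dz": the shift along the world's x, y, z in m; "rx", "ry", "rz": the turn, a rotation vector about the world's x, y, z in degrees. In form: [{"dx": .., "dy": .., "dz": .., "rx": .., "ry": .., "rz": ..}, ...]. A call has 1 to 12 rows; each row shifts and turns the commanded pose from where the row before left it; what a row does not reach is not made up. A row lasts 1/10 s, in which the tool goes at most 50 mm and 8.59 degrees, less where a joint would pass 70% of its speed; a pose out of reach is approached as far as the arm can. A call with a gripper value outside its range is refused whole. "gripper" is the closure in counts, from 0 (fully open) to 255 (shut), set as the call begins (left out, the last holds). The fingers move at their own pace and stop on an object; "squeeze" is the grip in N (left out, the last holds). Time passes only in rows, so rows that do not move let the fingers close. It gives the time, the measured TCP pose, the force and the opening at its end, in the units of the state.
- bot.get_state(): the state, without advancing time (a new reading comes with each control period).
- bot.read_camera(name): name is "scene" or "top"; returns the picture (400x640x3 uint8, blue, green, red); there is no depth.
- bot.camera_params(name): a dict with "fx", "fy", "cx", "cy" (pixels), "rvec" (rotation vector, rad) and "tvec" (3), from world to camera coordinates, as OpenCV has them. Camera axes: x right, y down, z forward; pixel columns grow to the right and rows downward; lengths in m; the calibration is good to about 2 mm. A picture is of the moment at which its call begins. camera_params takes no time and is no camera call.
- bot.sign_off(): hands the job in, once; it reports no verdict.
Trained networks look in the newest picture that a camera, given by its name, has taken for a name from the list of things; names that differ only in an ending like _2 or _b are one class to them, and where a whole thing is asked for, a point or a joint stands for the part that bears it (a point fixed in the world has none). Each returns a list of dicts, best first, with "p" (0 to 1); they miss things now and then, are a little off and sometimes report something else, mostly with a low value. They report only what shows in the picture. A call takes as long as a camera call. They do not tell look-alikes from the thing itself.
- bot.recognise(camera, target): "position" ([x, y, z] in m, in world coordinates, good to about 4 mm: the middle of the surface that is visible of it).
- bot.silhouettes(camera, target): "pixels" (400x640 bool, what is visible of it).
The state is a dict: "time_s": time; "joint_positions": joint angles; "joint_velocities": joint speeds; "effort": joint torques, N m; "tool_pos": TCP position; "eef_rot": TCP orientation; "force": force on the tool from outside, world axes, zero at the start; "ft_torque": the same for the moment, N m; "gripper_width": opening from 0.0 (shut) to 1.0 (fully open).
Only numpy, scipy, OpenCV 4.12 (cv2) and the standard library are available. Lean on these libraries where they do the work, as an engineer would, in place of code of your own. Each camera call takes 0.05 s, during which the arm holds its last target.

TASK

Set the four tin buses out for sale on the row of cork mats, one to a mat, in order of size: the smallest on the mat next to the china bowl, growing mat by mat away from it, each upright, centred on its mat and parallel to the mat's long side (nose either way). The largest is the showpiece: lay the dark wooden plinth centred and square along the last mat first, and stand that bus centred and straight along the top of it. Set every bus down rather than dropping it, and leave the bowl where it stands.

Things in the scene. Friction and masses are not known exactly. Their poses are not given: they have to be found in the camera images.
- bus_b: Toy tin bus, 60 mm long, 30 mm wide, 34 mm high; blue lower body, white upper body with dark windows, grey roof, wheels that do not turn; all four buses are one design in four sizes. Loose, upright on the table. Origin: centre of the underside (foot of the wheels); x runs along its length (bonnet towards -x), y across its width, z up. The lower body is full width and length; the bonnet (front 18 % of the length) is only half the height, the rest is full height.
- bus_d: Toy tin bus, 80 mm long, 35 mm wide, 42 mm high; blue lower body, white upper body with dark windows, grey roof, wheels that do not turn; all four buses are one design in four sizes. Loose, upright on the table. Origin: centre of the underside (foot of the wheels); x runs along its length (bonnet towards -x), y across its width, z up. The lower body is full width and length; the bonnet (front 18 % of the length) is only half the height, the rest is full height.
- bus_a: Toy tin bus, 100 mm long, 40 mm wide, 50 mm high; blue lower body, white upper body with dark windows, grey roof, wheels that do not turn; all four buses are one design in four sizes. Loose, upright on the table. Origin: centre of the underside (foot of the wheels); x runs along its length (bonnet towards -x), y across its width, z up. The lower body is full width and length; the bonnet (front 18 % of the length) is only half the height, the rest is full height.
- bus_c: Toy tin bus, 120 mm long, 46 mm wide, 58 mm high; blue lower body, white upper body with dark windows, grey roof, wheels that do not turn; all four buses are one design in four sizes. Loose, upright on the table. Origin: centre of the underside (foot of the wheels); x runs along its length (bonnet towards -x), y across its width, z up. The lower body is full width and length; the bonnet (front 18 % of the length) is only half the height, the rest is full height.
- plinth: Display plinth: plain dark wooden slab, 128 mm long (x), 58 mm wide (y), 22 mm high, flat on top. Loose on the table. Origin: centre of the underside, z up.
- mat_a: One of four identical fixed brown cork mats, 134 mm (x, across the row) by 66 mm (y, along the row), 4 mm thick, lying in one straight row, 100 mm from centre to centre, on a fixed white board (150 by 410 mm, 12 mm high). The letters say nothing of the order in the row. Origin: centre of the mat's underside; its top is 4 mm above that and 16 mm above the table; z up.
- mat_b: One of four identical fixed brown cork mats, 134 mm (x, across the row) by 66 mm (y, along the row), 4 mm thick, lying in one straight row, 100 mm from centre to centre, on a fixed white board (150 by 410 mm, 12 mm high). The letters say nothing of the order in the row. Origin: centre of the mat's underside; its top is 4 mm above that and 16 mm above the table; z up.
- mat_c: One of four identical fixed brown cork mats, 134 mm (x, across the row) by 66 mm (y, along the row), 4 mm thick, lying in one straight row, 100 mm from centre to centre, on a fixed white board (150 by 410 mm, 12 mm high). The letters say nothing of the order in the row. Origin: centre of the mat's underside; its top is 4 mm above that and 16 mm above the table; z up.
- mat_d: One of four identical fixed brown cork mats, 134 mm (x, across the row) by 66 mm (y, along the row), 4 mm thick, lying in one straight row, 100 mm from centre to centre, on a fixed white board (150 by 410 mm, 12 mm high). The letters say nothing of the order in the row. Origin: centre of the mat's underside; its top is 4 mm above that and 16 mm above the table; z up.
- bowl: Round white china bowl, 90 mm across the rim, 55 mm high, standing loose on the table just beyond one end of the row of mats (either end), its centre 105 mm from the centre of the end mat, in line with the row. At the other end stands a low stack of white saucers with blue edges, 28 mm high. Origin: centre of the bowl's underside.
Mind the look-alikes: they are no part of the job. Several things have the shape of the plinth; the one meant has the colours described above.

How it is judged:
By the outcome, as a careful person would: the job done as asked, in the order asked, and still so for the second after the job is handed in, with the robot touching nothing.
It also fails if it takes over 125 s, if anything falls off the work surface, if the arm or the gripper's body presses on something with over 40 N, if the wrist force passes 120 N, or if a joint passes its speed limit or range.

## Working session

There is one attempt and no reset: what is moved stays moved. The work goes in short steps, Python scripts to look and compute and a tool call to move; the robot and the scene stay as the last step left them, time stands still between calls to the robot, and variables do not carry over. Pictures are saved under pics/ and viewed, and the job is handed in when it is done.

Besides the shell and the picture viewer there is one more tool, called after ">>>" in YAML: its name, and indented under it one key for each argument. arm_command: Moves the arm, as the interface text tells. Its arguments: {"type":"object","properties":{"plan":{"type":"array","items":{"type":"object","properties":{"dx":{"type":"number"},"dy":{"type":"number"},"dz":{"type":"number"},"rx":{"type":"number"},"ry":{"type":"number"},"rz":{"type":"number"}}}},"gripper":{"type":"number"},"squeeze":{"type":"number"}},"required":["plan"]}

```bash
mkdir -p pics; python3 - <<'E'
from workcell import bot
import cv2
for n in ("scene","top"):
    im=bot.read_camera(n); cv2.imwrite(f"pics/{n}0.png",im); p=bot.camera_params(n); print(n,p)
s=bot.get_state(); print(s)
E
```

```text
scene {'fx': 511.23204807360503, 'fy': 511.23204807360503, 'cx': 323.8367716474273, 'cy': 196.03730189817054, 'rvec': array([ 1.28457531,  2.46739355, -0.71086424]), 'tvec': array([ 0.2207639 , -0.37162548,  1.66138457])}
top {'fx': 378.33273937112904, 'fy': 378.33273937112904, 'cx': 320.5127537872709, 'cy': 195.38087261745994, 'rvec': array([ 2.18392292, -2.14440666,  0.15115483]), 'tvec': array([0.08834572, 0.49149637, 0.94757628])}
{'time_s': 0.1, 'joint_positions': array([-1.35979803,  0.57646065,  0.02483666,  1.43783622, -0.01502202,
        1.12898397, -0.05647887]), 'joint_velocities': array([-7.83562555e-04, -1.54089558e-03, -9.30546303e-04, -3.46895343e-03,
        8.14767884e-05,  6.67669216e-04, -1.75800968e-03]), 'effort': array([ 4.95546672e-03, -7.67309475e+01,  2.25743227e+00, -2.86608928e+01,
        1.58668222e-02,  8.52226251e-03, -1.02090709e-05]), 'tool_pos': array([0.19598106, 0.64549658, 0.23051584]), 'eef_rot': array([ 0.23016903,  1.5585575 , -0.23252361]), 'force': array([ 0.00052919, -0.28246391,  0.21272139]), 'ft_torque': array([ 0.03299826, -0.0362224 ,  0.05731962]), 'gripper_width': 0.9985985142436195}
```

View pics/scene0.png

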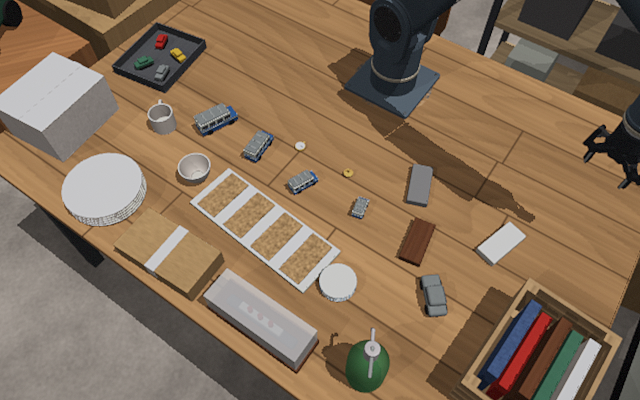

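View pics/top0.png

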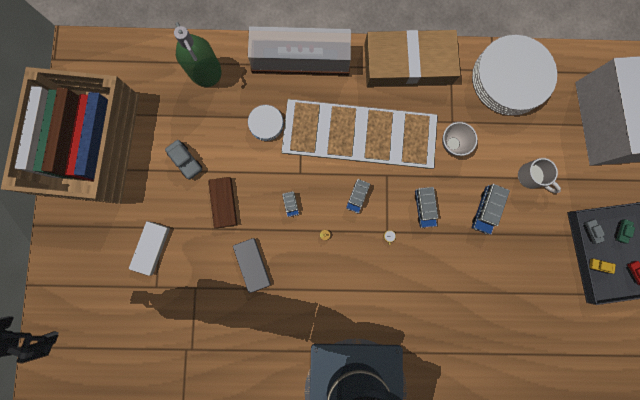

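Top view: the bowl is at (460,140), beside the right-hand mat, with the saucers at (266,122). The buses are at (291,204), (358,197), (427,207) and (490,208), and the mug at (543,172) is not the bowl. Slabs that could pass for the plinth are dark brown (222,202), grey (252,265) and white (150,248). I choose the brown one and will check it in a crop.

```bash
cat > h.py <<'E'
import numpy as np, cv2
from scipy.optimize import minimize
from scipy.spatial.transform import Rotation as R
from workcell import bot
P={n:bot.camera_params(n) for n in("scene","top")}
def proj(n,X):
    p=P[n];K=np.array([[p['fx'],0,p['cx']],[0,p['fy'],p['cy']],[0,0,1]])
    return cv2.projectPoints(np.array(X,float).reshape(-1,1,3),p['rvec'],p['tvec'],K,None)[0][:,0]
def unproj(n,uv,z):
    p=P[n];Rm=R.from_rotvec(p['rvec']).as_matrix();c=-Rm.T@p['tvec']
    uv=np.atleast_2d(uv);d=np.c_[(uv[:,0]-p['cx'])/p['fx'],(uv[:,1]-p['cy'])/p['fy'],np.ones(len(uv))]@Rm
    return c+d*((z-c[2])/d[:,2])[:,None]
def box(x0,x1,w,z0,z1): return np.array([[x,y,z] for x in(x0,x1) for y in(-w/2,w/2) for z in(z0,z1)])
def bus(L,W,H): return [box(-L/2,L/2,W,0.0,H/2),box(-L/2+.18*L,L/2,W,H/2,H)]
DIM=dict(bus_b=(.06,.03,.034),bus_d=(.08,.035,.042),bus_a=(.1,.04,.05),bus_c=(.12,.046,.058),plinth=(.128,.058,.022))
S=4
def mask(n,parts,x,y,yaw,z0,roi):
    u0,v0,w,h=roi; m=np.zeros((h*S,w*S),np.uint8)
    Rz=R.from_euler('z',yaw).as_matrix()
    for q in parts:
        uv=proj(n,q@Rz.T+[x,y,z0]); uv=((uv-[u0,v0]+.5)*S-.5)
        cv2.fillConvexPoly(m,cv2.convexHull(np.round(uv*16).astype(np.int32)),255,shift=4)
    return cv2.resize(m,(w,h),interpolation=cv2.INTER_AREA)/255.
def fit(parts,sil,x,y,yaw,z0=0.):
    def cost(v,ns):
        c=0
        for n in ns:
            m,roi=D[n]; c+=np.abs(mask(n,parts,v[0],v[1],v[2],z0,roi)-m).sum()/m.sum()
        return c
    D={}
    for n,s in sil.items():
        vv,uu=np.where(s); u0,v0=uu.min()-15,vv.min()-15; u0=max(u0,0);v0=max(v0,0)
        w,h=uu.max()+15-u0,vv.max()+15-v0
        D[n]=(s[v0:v0+h,u0:u0+w].astype(float),(u0,v0,w,h))
    best={}
    for key,ns in {'both':list(sil),**{n:[n] for n in sil}}.items():
        r=None
        for dy in (0,.3,-.3,np.pi):
            q=minimize(cost,[x,y,yaw+dy],args=(ns,),method='Nelder-Mead',options=dict(initial_simplex=np.array([[x,y,yaw+dy],[x+.01,y,yaw+dy],[x,y+.01,yaw+dy],[x+.003,y-.003,yaw+dy+.2]]),xatol=1e-5,fatol=1e-5))
            if r is None or q.fun<r.fun:r=q
        best[key]=(np.round(r.x[:2],4),round(np.degrees(r.x[2]),1),round(r.fun,3))
    return best
E
python3 - <<'E'
from h import *
import pickle
ims={n:bot.read_camera(n) for n in P}
res={}
for t in ("bus_b","plinth","mat_a","bowl"):
    for n in P:
        res[t,n]=bot.silhouettes(n,t)
        for d in res[t,n]:
            v,u=np.where(d["pixels"]); print(t,n,round(d["p"],2),len(u),round(u.mean(),1),round(v.mean(),1))
pickle.dump((ims,res),open("s.pkl","wb"))
im=ims["top"]
a=cv2.resize(im[85:245,210:470+50],None,fx=2.5,fy=2.5,interpolation=cv2.INTER_CUBIC); cv2.imwrite("pics/c1.png",a)
b=cv2.resize(im[160:300,120:320],None,fx=3,fy=3,interpolation=cv2.INTER_CUBIC); cv2.imwrite("pics/c2.png",b)
s=bot.get_state(); print(R.from_rotvec(s['eef_rot']).as_matrix().round(3))
E
```

```text
bus_b scene 0.67 469 301.7 181.7
bus_b scene 0.61 567 257.3 146.1
bus_b scene 0.57 908 214.7 119.0
bus_b scene 0.52 260 359.8 207.7
bus_b top 0.94 429 357.6 195.8
bus_b top 0.85 779 426.1 206.3
bus_b top 0.61 322 290.3 203.5
bus_b top 0.55 1265 489.8 208.1
plinth scene 0.92 1041 500.3 243.8
plinth scene 0.79 837 419.3 185.8
plinth scene 0.57 992 416.7 241.9
plinth scene 0.37 576 257.1 145.8
plinth top 0.9 1205 251.3 265.6
plinth top 0.9 1214 148.8 248.5
plinth top 0.68 1158 222.3 202.2
mat_a scene 0.95 1255 304.9 258.3
mat_a scene 0.8 1081 248.3 214.9
mat_a scene 0.68 1132 275.9 236.8
mat_a scene 0.6 1064 221.8 195.1
mat_a top 0.82 1142 378.3 134.9
mat_a top 0.63 1202 304.3 127.1
mat_a top 0.6 1207 341.4 131.1
mat_a top 0.49 435 357.5 196.1
bowl scene 0.81 763 193.8 168.0
bowl top 0.76 966 459.0 138.7
bowl top 0.46 1114 222.2 202.8
[[-0.     0.291  0.957]
 [ 0.     0.957 -0.291]
 [-1.     0.    -0.   ]]
```

View pics/c1.png

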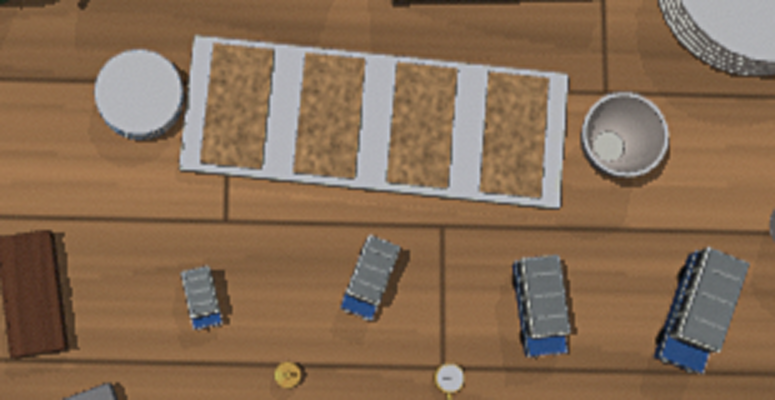

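View pics/c2.png

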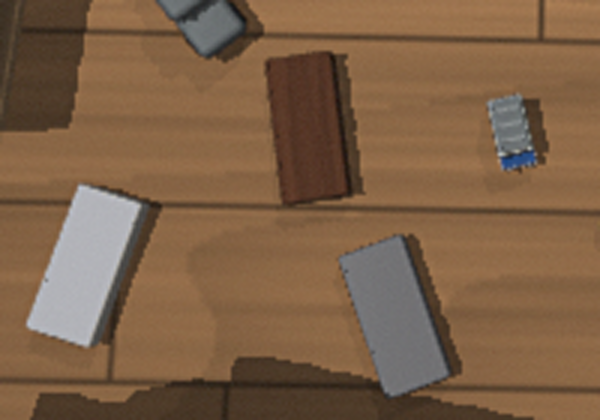

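```bash
cat > m.py <<'E'
from h import *
import pickle
ims,res=pickle.load(open("s.pkl","rb"))
def pick(t,n,uv,tol=12):
    return min(res[t,n],key=lambda d:np.hypot(*(np.array(np.where(d["pixels"])[::-1]).mean(1)-uv)))["pixels"]
C=dict(bus_b=((360,208),(290,203)),bus_d=((302,182),(358,196)),bus_a=((257,146),(426,206)),bus_c=((215,119),(490,208)))
for k,(us,ut) in C.items():
    g=unproj("top",ut,.02)[0]
    print(k,fit(bus(*DIM[k]),{"scene":pick("bus_b","scene",us),"top":pick("bus_b","top",ut)},g[0],g[1],0.2))
g=unproj("top",(222,202),.02)[0]
print("plinth",fit([box(-.064,.064,.058,0,.022)],{"scene":pick("plinth","scene",(417,242)),"top":pick("plinth","top",(222,202))},g[0],g[1],0.1))
for us,ut in (((305,258),(304,127)),((276,237),(341,131)),((248,215),(378,135))):
    g=unproj("top",ut,.016)[0]
    print("mat",fit([box(-.067,.067,.066,0.012,.016)],{"scene":pick("mat_a","scene",us),"top":pick("mat_a","top",ut)},g[0],g[1],0.1))
g=unproj("top",(459,139),.05)[0];print("bowl",g)
E
python3 m.py
```

```text
bus_b {'both': (array([0.4681, 0.176 ]), np.float64(14.8), np.float64(0.203)), 'scene': (array([0.468 , 0.1764]), np.float64(15.3), np.float64(0.089)), 'top': (array([0.4681, 0.1751]), np.float64(12.9), np.float64(0.102))}
bus_d {'both': (array([0.4926, 0.0006]), np.float64(-19.8), np.float64(0.267)), 'scene': (array([0.4928, 0.0011]), np.float64(-18.2), np.float64(0.137)), 'top': (array([ 4.938e-01, -4.000e-04]), np.float64(158.7), np.float64(0.088))}
bus_a {'both': (array([ 0.4664, -0.1774]), np.float64(9.7), np.float64(0.253)), 'scene': (array([ 0.4671, -0.1769]), np.float64(10.7), np.float64(0.162)), 'top': (array([ 0.4657, -0.1777]), np.float64(8.5), np.float64(0.088))}
bus_c {'both': (array([ 0.4635, -0.3412]), np.float64(-19.7), np.float64(0.177)), 'scene': (array([ 0.464, -0.34 ]), np.float64(-17.0), np.float64(0.099)), 'top': (array([ 0.463, -0.341]), np.float64(-21.1), np.float64(0.066))}
plinth {'both': (array([0.4694, 0.3537]), np.float64(9.7), np.float64(0.15)), 'scene': (array([0.4703, 0.3539]), np.float64(9.8), np.float64(0.094)), 'top': (array([0.469 , 0.3534]), np.float64(9.9), np.float64(0.054))}
mat {'both': (array([0.6769, 0.1437]), np.float64(-4.4), np.float64(0.078)), 'scene': (array([0.6777, 0.1441]), np.float64(-4.4), np.float64(0.039)), 'top': (array([0.6764, 0.1436]), np.float64(-4.4), np.float64(0.032))}
mat {'both': (array([0.6689, 0.0446]), np.float64(-4.3), np.float64(0.121)), 'scene': (array([0.6701, 0.0454]), np.float64(-4.6), np.float64(0.065)), 'top': (array([0.6677, 0.0442]), np.float64(-5.1), np.float64(0.031))}
mat {'both': (array([ 0.6597, -0.0554]), np.float64(-5.4), np.float64(0.142)), 'scene': (array([ 0.6608, -0.0551]), np.float64(-5.4), np.float64(0.051)), 'top': (array([ 0.6592, -0.0554]), np.float64(-4.5), np.float64(0.087))}
bowl [ 0.64154382 -0.25902644  0.05      ]
```

The crop confirms that the dark brown slab at (222,202) is the plinth. The pose fits from the two cameras agree to about 1 mm. Next I'll refine the row with a joint fit while making the first move.

```bash
cat > m2.py <<'E'
from h import *
import pickle
ims,res=pickle.load(open("s.pkl","rb"))
from m import pick
sc=np.zeros((400,640),bool);tp=sc.copy()
for us,ut in (((305,258),(304,127)),((276,237),(341,131)),((248,215),(378,135))):
    sc|=pick("mat_a","scene",us);tp|=pick("mat_a","top",ut)
parts=[box(-.067,.067,.066,.012,.016)+[0,d,0] for d in(.1,0,-.1)]
print("joint",fit(parts,{"scene":sc,"top":tp},.669,.0446,-.085))
b=cv2.inRange(cv2.cvtColor(ims["top"],cv2.COLOR_BGR2HSV),(0,0,130),(179,60,255))
b[:95]=0;b[170:]=0;b[:,:284]=0;b[:,440:]=0
c=max(cv2.findContours(b,cv2.RETR_EXTERNAL,cv2.CHAIN_APPROX_NONE)[0],key=cv2.contourArea)
m=np.zeros_like(b);cv2.drawContours(m,[c],-1,255,-1)
print("board",fit([box(-.075,.075,.41,0,.012)],{"top":m>0},.664,-.005,-.085))
E
python3 m2.py | tail -2
```

```text
joint {'both': (array([0.6684, 0.0442]), np.float64(-4.8), np.float64(0.115)), 'scene': (array([0.6696, 0.0446]), np.float64(-4.7), np.float64(0.057)), 'top': (array([0.6677, 0.0441]), np.float64(-4.8), np.float64(0.05))}
board {'both': (array([ 0.6659, -0.0059]), np.float64(-4.8), np.float64(0.036)), 'top': (array([ 0.6659, -0.0059]), np.float64(-4.8), np.float64(0.036))}
```

>>> arm_command:
  plan:
    - {"dx": 0.0273,"dy": -0.0292,"dz": -0.013,"rz": 2.67}
    - {"dx": 0.0273,"dy": -0.0292,"dz": -0.013,"rz": 2.67}
    - {"dx": 0.0273,"dy": -0.0292,"dz": -0.013,"rz": 2.67}
    - {"dx": 0.0273,"dy": -0.0292,"dz": -0.013,"rz": 2.67}
    - {"dx": 0.0273,"dy": -0.0292,"dz": -0.013,"rz": 2.67}
    - {"dx": 0.0273,"dy": -0.0292,"dz": -0.013,"rz": 2.67}
    - {"dx": 0.0273,"dy": -0.0292,"dz": -0.013,"rz": 2.67}
    - {"dx": 0.0273,"dy": -0.0292,"dz": -0.013,"rz": 2.67}
    - {"dx": 0.0273,"dy": -0.0292,"dz": -0.013,"rz": 2.67}
    - {"dx": 0.0273,"dy": -0.0292,"dz": -0.013,"rz": 2.67}
    - {}
    - {}
  gripper: 0
  squeeze: 40

```text
validation failed for argument at $.pl...
```

>>> arm_command:
  plan:
    - {"dx": 0.0273,"dy": -0.0292,"dz": -0.013,"rx": 0,"ry": 0,"rz": 2.67}
    - {"dx": 0.0273,"dy": -0.0292,"dz": -0.013,"rx": 0,"ry": 0,"rz": 2.67}
    - {"dx": 0.0273,"dy": -0.0292,"dz": -0.013,"rx": 0,"ry": 0,"rz": 2.67}
    - {"dx": 0.0273,"dy": -0.0292,"dz": -0.013,"rx": 0,"ry": 0,"rz": 2.67}
    - {"dx": 0.0273,"dy": -0.0292,"dz": -0.013,"rx": 0,"ry": 0,"rz": 2.67}
    - {"dx": 0.0273,"dy": -0.0292,"dz": -0.013,"rx": 0,"ry": 0,"rz": 2.67}
    - {"dx": 0.0273,"dy": -0.0292,"dz": -0.013,"rx": 0,"ry": 0,"rz": 2.67}
    - {"dx": 0.0273,"dy": -0.0292,"dz": -0.013,"rx": 0,"ry": 0,"rz": 2.67}
    - {"dx": 0.0273,"dy": -0.0292,"dz": -0.013,"rx": 0,"ry": 0,"rz": 2.67}
    - {"dx": 0.0273,"dy": -0.0292,"dz": -0.013,"rx": 0,"ry": 0,"rz": 2.67}
    - {"dx": 0,"dy": 0,"dz": 0,"rx": 0,"ry": 0,"rz": 0}
  gripper: 0
  squeeze: 40

```text
time_s: 1.7
tool_pos: [0.4734, 0.347, 0.0997]
eef_rot: [-0.132, 1.567, 0.125]
force: [-0.6, -0.1, -0.3]
gripper_width: 1.004
```

```bash
cat > go.py <<'E'
import sys,numpy as np
from workcell import bot
from scipy.spatial.transform import Rotation as R
s=bot.get_state();M=R.from_rotvec(s['eef_rot']).as_matrix()
t=np.degrees(np.arctan2(-M[0,1],M[1,1]))
print('pos',s['tool_pos'].round(4),'yaw',t.round(2),'tilt',M[2].round(4),'t',s['time_s'],'w',s['gripper_width'],'F',s['force'].round(1),'vmax',abs(s['joint_velocities']).max().round(3))
a=[float(v) for v in sys.argv[1:]]
if a: print('need',(np.array(a[:3])-s['tool_pos']).round(4),'rz',round(a[3]-t,2))
E
python3 go.py .4694 .3537 .06 9.8
```

```text
pos [0.4734 0.347  0.0997] yaw 9.38 tilt [-1.0e+00 -4.8e-03 -3.0e-04] t 1.7 w 1.003795021321598 F [-0.6 -0.1 -0.3] vmax 0.093
need [-0.004   0.0067 -0.0397] rz 0.42
```

>>> arm_command:
  plan:
    - {"dx": 0,"dy": 0,"dz": -0.02,"rx": 0,"ry": 0,"rz": 0}
    - {"dx": 0,"dy": 0,"dz": -0.01,"rx": 0,"ry": 0,"rz": 0}
    - {"dx": 0,"dy": 0,"dz": 0,"rx": 0,"ry": 0,"rz": 0}
    - {"dx": 0,"dy": 0,"dz": 0,"rx": 0,"ry": 0,"rz": 0}

```text
time_s: 2.1
tool_pos: [0.4688, 0.3544, 0.0715]
eef_rot: [-0.135, 1.567, 0.135]
force: [-0.0, 0.2, 0.3]
gripper_width: 1.001
```

```bash
python3 go.py .4694 .3537 .06 9.8
```

```text
pos [0.4688 0.3544 0.0715] yaw 9.85 tilt [-1.e+00 -1.e-04 -2.e-04] t 2.1 w 1.0006598759086593 F [-0.   0.2  0.3] vmax 0.011
need [ 0.0006 -0.0007 -0.0115] rz -0.05
```

>>> arm_command:
  plan:
    - {"dx": 0,"dy": 0,"dz": -0.02,"rx": 0,"ry": 0,"rz": 0}
    - {"dx": 0,"dy": 0,"dz": -0.02,"rx": 0,"ry": 0,"rz": 0}
    - {"dx": 0,"dy": 0,"dz": -0.015,"rx": 0,"ry": 0,"rz": 0}
    - {"dx": 0,"dy": 0,"dz": -0.008,"rx": 0,"ry": 0,"rz": 0}
    - {"dx": 0,"dy": 0,"dz": -0.004,"rx": 0,"ry": 0,"rz": 0}
    - {"dx": 0,"dy": 0,"dz": 0,"rx": 0,"ry": 0,"rz": 0}
    - {"dx": 0,"dy": 0,"dz": 0,"rx": 0,"ry": 0,"rz": 0}

```text
time_s: 2.8
tool_pos: [0.4695, 0.3543, 0.005]
eef_rot: [-0.134, 1.566, 0.135]
force: [0.3, -0.4, 0.6]
gripper_width: 1.0
```

>>> arm_command:
  plan:
    - {"dx": 0,"dy": 0,"dz": 0,"rx": 0,"ry": 0,"rz": 0}
    - {"dx": 0,"dy": 0,"dz": 0,"rx": 0,"ry": 0,"rz": 0}
    - {"dx": 0,"dy": 0,"dz": 0,"rx": 0,"ry": 0,"rz": 0}
    - {"dx": 0,"dy": 0,"dz": 0,"rx": 0,"ry": 0,"rz": 0}
    - {"dx": 0,"dy": 0,"dz": 0,"rx": 0,"ry": 0,"rz": 0}
    - {"dx": 0,"dy": 0,"dz": 0,"rx": 0,"ry": 0,"rz": 0}
    - {"dx": 0,"dy": 0,"dz": 0,"rx": 0,"ry": 0,"rz": 0}
  gripper: 255
  squeeze: 40

```text
time_s: 3.5
tool_pos: [0.4694, 0.3541, 0.005]
eef_rot: [-0.134, 1.566, 0.135]
force: [-0.5, 0.5, 5.5]
gripper_width: 0.669
```

```bash
python3 go.py .6768 .1438 .06 -4.8
```

```text
pos [0.4694 0.3541 0.005 ] yaw 9.8 tilt [-1.e+00  4.e-04  8.e-04] t 3.5 w 0.6694582298293971 F [-0.5  0.5  5.5] vmax 0.002
need [ 0.2074 -0.2103  0.055 ] rz -14.6
```

>>> arm_command:
  plan:
    - {"dx": 0,"dy": 0,"dz": 0.015,"rx": 0,"ry": 0,"rz": 0}
    - {"dx": 0,"dy": 0,"dz": 0.03,"rx": 0,"ry": 0,"rz": 0}
    - {"dx": 0,"dy": 0,"dz": 0.035,"rx": 0,"ry": 0,"rz": 0}
    - {"dx": 0.026,"dy": -0.0263,"dz": 0,"rx": 0,"ry": 0,"rz": -1.83}
    - {"dx": 0.026,"dy": -0.0263,"dz": 0,"rx": 0,"ry": 0,"rz": -1.83}
    - {"dx": 0.026,"dy": -0.0263,"dz": 0,"rx": 0,"ry": 0,"rz": -1.83}
    - {"dx": 0.026,"dy": -0.0263,"dz": 0,"rx": 0,"ry": 0,"rz": -1.83}
    - {"dx": 0.026,"dy": -0.0263,"dz": 0,"rx": 0,"ry": 0,"rz": -1.83}
    - {"dx": 0.026,"dy": -0.0263,"dz": 0,"rx": 0,"ry": 0,"rz": -1.83}
    - {"dx": 0.026,"dy": -0.0263,"dz": 0,"rx": 0,"ry": 0,"rz": -1.83}
    - {"dx": 0.0254,"dy": -0.0262,"dz": 0,"rx": 0,"ry": 0,"rz": -1.83}

```text
time_s: 4.6
tool_pos: [0.6774, 0.1422, 0.0844]
eef_rot: [0.067, 1.57, -0.067]
force: [-0.4, -0.6, -1.2]
gripper_width: 0.665
```

>>> arm_command:
  plan:
    - {"dx": 0,"dy": 0,"dz": -0.02,"rx": 0,"ry": 0,"rz": 0}
    - {"dx": 0,"dy": 0,"dz": 0,"rx": 0,"ry": 0,"rz": 0}
    - {"dx": 0,"dy": 0,"dz": 0,"rx": 0,"ry": 0,"rz": 0}
    - {"dx": 0,"dy": 0,"dz": 0,"rx": 0,"ry": 0,"rz": 0}

```text
time_s: 5.0
tool_pos: [0.6762, 0.145, 0.065]
eef_rot: [0.066, 1.57, -0.064]
force: [-0.9, 0.8, -0.4]
gripper_width: 0.666
```

```bash
python3 go.py .6768 .1438 .0215 -4.8
```

```text
pos [0.6762 0.145  0.065 ] yaw -4.73 tilt [-1.e+00  9.e-04  1.e-04] t 5.0 w 0.6660645386307636 F [-0.9  0.8 -0.4] vmax 0.006
need [ 0.0006 -0.0012 -0.0435] rz -0.07
```

>>> arm_command:
  plan:
    - {"dx": 0.0006,"dy": -0.0012,"dz": -0.02,"rx": 0,"ry": 0,"rz": 0}
    - {"dx": 0,"dy": 0,"dz": -0.012,"rx": 0,"ry": 0,"rz": 0}
    - {"dx": 0,"dy": 0,"dz": -0.005,"rx": 0,"ry": 0,"rz": 0}
    - {"dx": 0,"dy": 0,"dz": -0.003,"rx": 0,"ry": 0,"rz": 0}
    - {"dx": 0,"dy": 0,"dz": -0.002,"rx": 0,"ry": 0,"rz": 0}
    - {"dx": 0,"dy": 0,"dz": -0.001,"rx": 0,"ry": 0,"rz": 0}
    - {"dx": 0,"dy": 0,"dz": 0,"rx": 0,"ry": 0,"rz": 0}
    - {"dx": 0,"dy": 0,"dz": 0,"rx": 0,"ry": 0,"rz": 0}

```text
time_s: 5.8
tool_pos: [0.6773, 0.1424, 0.0217]
eef_rot: [0.066, 1.569, -0.066]
force: [-0.6, 0.1, -1.2]
gripper_width: 0.664
```

```bash
python3 go.py .6768 .1438 .0205 -4.8
```

```text
pos [0.6773 0.1424 0.0217] yaw -4.84 tilt [-1.e+00  1.e-04  5.e-04] t 5.8 w 0.6644633748971898 F [-0.6  0.1 -1.2] vmax 0.001
need [-0.0005  0.0014 -0.0012] rz 0.04
```

>>> arm_command:
  plan:
    - {"dx": -0.0005,"dy": 0.0014,"dz": 0,"rx": 0,"ry": 0,"rz": 0}
    - {"dx": 0,"dy": 0,"dz": -0.001,"rx": 0,"ry": 0,"rz": 0}
    - {"dx": 0,"dy": 0,"dz": -0.001,"rx": 0,"ry": 0,"rz": 0}
    - {"dx": 0,"dy": 0,"dz": 0,"rx": 0,"ry": 0,"rz": 0}

```text
time_s: 6.2
tool_pos: [0.6768, 0.1442, 0.0211]
eef_rot: [0.067, 1.569, -0.066]
force: [-6.3, -0.6, 13.8]
gripper_width: 0.667
```

```bash
python3 go.py .6768 .1438 .0205 -4.8
```

```text
pos [0.6768 0.1442 0.0211] yaw -4.82 tilt [-1.e+00  6.e-04  8.e-04] t 6.2 w 0.6666189788346994 F [-6.3 -0.6 13.8] vmax 0.002
need [ 0.     -0.0004 -0.0006] rz 0.02
```

Contact is made at 14 N, so I release and rise.

>>> arm_command:
  plan:
    - {"dx": 0,"dy": 0,"dz": 0,"rx": 0,"ry": 0,"rz": 0}
    - {"dx": 0,"dy": 0,"dz": 0,"rx": 0,"ry": 0,"rz": 0}
    - {"dx": 0,"dy": 0,"dz": 0,"rx": 0,"ry": 0,"rz": 0}
    - {"dx": 0,"dy": 0,"dz": 0.01,"rx": 0,"ry": 0,"rz": 0}
    - {"dx": 0,"dy": 0,"dz": 0.03,"rx": 0,"ry": 0,"rz": 0}
    - {"dx": 0,"dy": 0,"dz": 0.04,"rx": 0,"ry": 0,"rz": 0}
  gripper: 50

```text
time_s: 6.8
tool_pos: [0.6754, 0.1435, 0.0988]
eef_rot: [0.065, 1.573, -0.067]
force: [1.2, -0.4, -0.4]
gripper_width: 0.805
```

```bash
python3 go.py .4635 -.3412 .1 -19.7
```

```text
pos [0.6754 0.1435 0.0988] yaw -4.82 tilt [-1.     -0.0013 -0.0035] t 6.8 w 0.8054641979908276 F [ 1.2 -0.4 -0.4] vmax 0.769
need [-0.2119 -0.4847  0.0012] rz -14.88
```

>>> arm_command:
  plan:
    - {"dx": -0.0177,"dy": -0.0404,"dz": 0.01,"rx": 0,"ry": 0,"rz": -1.24}
    - {"dx": -0.0177,"dy": -0.0404,"dz": 0,"rx": 0,"ry": 0,"rz": -1.24}
    - {"dx": -0.0177,"dy": -0.0404,"dz": 0,"rx": 0,"ry": 0,"rz": -1.24}
    - {"dx": -0.0177,"dy": -0.0404,"dz": 0,"rx": 0,"ry": 0,"rz": -1.24}
    - {"dx": -0.0177,"dy": -0.0404,"dz": 0,"rx": 0,"ry": 0,"rz": -1.24}
    - {"dx": -0.0177,"dy": -0.0404,"dz": 0,"rx": 0,"ry": 0,"rz": -1.24}
    - {"dx": -0.0177,"dy": -0.0404,"dz": 0,"rx": 0,"ry": 0,"rz": -1.24}
    - {"dx": -0.0177,"dy": -0.0404,"dz": 0,"rx": 0,"ry": 0,"rz": -1.24}
    - {"dx": -0.0177,"dy": -0.0404,"dz": 0,"rx": 0,"ry": 0,"rz": -1.24}
    - {"dx": -0.0177,"dy": -0.0404,"dz": 0,"rx": 0,"ry": 0,"rz": -1.24}
    - {"dx": -0.0177,"dy": -0.0404,"dz": 0,"rx": 0,"ry": 0,"rz": -1.24}
    - {"dx": -0.0177,"dy": -0.0404,"dz": 0,"rx": 0,"ry": 0,"rz": -1.24}
  gripper: 0

```text
time_s: 8.0
tool_pos: [0.4635, -0.3427, 0.1101]
eef_rot: [0.27, 1.553, -0.271]
force: [1.2, -0.4, 0.7]
gripper_width: 1.0
```

>>> arm_command:
  plan:
    - {"dx": 0,"dy": 0,"dz": 0,"rx": 0,"ry": 0,"rz": 0}
    - {"dx": 0,"dy": 0,"dz": 0,"rx": 0,"ry": 0,"rz": 0}
    - {"dx": 0,"dy": 0,"dz": 0,"rx": 0,"ry": 0,"rz": 0}

```text
time_s: 8.3
tool_pos: [0.4649, -0.34, 0.1096]
eef_rot: [0.269, 1.553, -0.268]
force: [0.4, -0.6, 1.0]
gripper_width: 0.994
```

```bash
python3 go.py .4635 -.3412 .1 -19.7
cat > chk.py <<'E'
import sys
from h import *
# name cls z0 x y yaw(deg)
def chk(name,z0,x,y,yaw,tag,near=.03):
    parts=bus(*DIM[name]) if name[0]=='b' else [box(-.064,.064,.058,0,.022)]
    sil={};h=DIM[name][2]/2
    for n in P:
        im=bot.read_camera(n)
        c=proj(n,[[x,y,z0+h]])[0].astype(int)
        a=im[max(c[1]-50,0):c[1]+50,max(c[0]-60,0):c[0]+60];cv2.imwrite(f"pics/{tag}_{n}.png",cv2.resize(a,None,fx=5,fy=5,interpolation=cv2.INTER_CUBIC))
        L=bot.silhouettes(n,name)
        b=[(np.hypot(*(np.array(np.where(d["pixels"])[::-1]).mean(1)-c)),i) for i,d in enumerate(L)]
        if b and min(b)[0]<14: sil[n]=L[min(b)[1]]["pixels"]
    print(name,{n:int(s.sum()) for n,s in sil.items()},fit(parts,sil,x,y,np.radians(yaw),z0) if sil else None)
if __name__=="__main__":
    a=sys.argv; chk(a[1],*[float(v) for v in a[2:6]],a[6])
E
python3 chk.py plinth .016 .6768 .1438 -4.8 p1
```

```text
pos [ 0.4649 -0.34    0.1096] yaw -19.64 tilt [-1.e+00  7.e-04  4.e-04] t 8.3 w 0.9941417504367872 F [ 0.4 -0.6  1. ] vmax 0.019
need [-0.0014 -0.0012 -0.0096] rz -0.06
plinth {'scene': 1172, 'top': 1078} {'both': (array([0.6766, 0.1441]), np.float64(-4.8), np.float64(0.149)), 'scene': (array([0.6776, 0.1454]), np.float64(-4.5), np.float64(0.08)), 'top': (array([0.676 , 0.1437]), np.float64(-4.6), np.float64(0.049))}
```

View pics/p1_top.png

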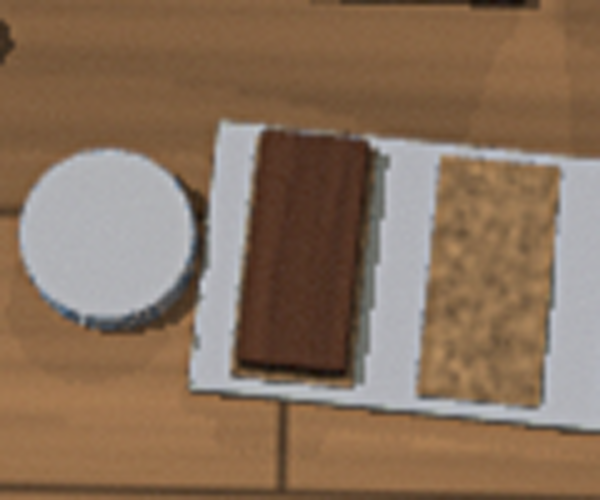

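>>> arm_command:
  plan:
    - {"dx": -0.0014,"dy": -0.0012,"dz": -0.03,"rx": 0,"ry": 0,"rz": 0}
    - {"dx": 0,"dy": 0,"dz": -0.03,"rx": 0,"ry": 0,"rz": 0}
    - {"dx": 0,"dy": 0,"dz": -0.02,"rx": 0,"ry": 0,"rz": 0}
    - {"dx": 0,"dy": 0,"dz": -0.012,"rx": 0,"ry": 0,"rz": 0}
    - {"dx": 0,"dy": 0,"dz": -0.008,"rx": 0,"ry": 0,"rz": 0}
    - {"dx": 0,"dy": 0,"dz": 0,"rx": 0,"ry": 0,"rz": 0}
    - {"dx": 0,"dy": 0,"dz": 0,"rx": 0,"ry": 0,"rz": 0}

```text
time_s: 9.2
tool_pos: [0.4633, -0.3424, 0.01]
eef_rot: [0.269, 1.553, -0.27]
force: [0.4, 0.1, -1.1]
gripper_width: 1.002
```

>>> arm_command:
  plan:
    - {"dx": 0,"dy": 0,"dz": 0,"rx": 0,"ry": 0,"rz": 0}
    - {"dx": 0,"dy": 0,"dz": 0,"rx": 0,"ry": 0,"rz": 0}
    - {"dx": 0,"dy": 0,"dz": 0,"rx": 0,"ry": 0,"rz": 0}
    - {"dx": 0,"dy": 0,"dz": 0,"rx": 0,"ry": 0,"rz": 0}
    - {"dx": 0,"dy": 0,"dz": 0,"rx": 0,"ry": 0,"rz": 0}
    - {"dx": 0,"dy": 0,"dz": 0,"rx": 0,"ry": 0,"rz": 0}
    - {"dx": 0,"dy": 0,"dz": 0,"rx": 0,"ry": 0,"rz": 0}
    - {"dx": 0,"dy": 0,"dz": 0,"rx": 0,"ry": 0,"rz": 0}
  gripper: 255
  squeeze: 40

```text
time_s: 10.0
tool_pos: [0.4631, -0.3425, 0.01]
eef_rot: [0.27, 1.553, -0.27]
force: [0.3, 0.4, 6.2]
gripper_width: 0.53
```

```bash
python3 go.py .6768 .1439 .11 -4.8
```

```text
pos [ 0.4631 -0.3425  0.01  ] yaw -19.72 tilt [-1.e+00 -3.e-04  1.e-03] t 10.0 w 0.5299241528738476 F [0.3 0.4 6.2] vmax 0.002
need [0.2137 0.4864 0.1   ] rz 14.92
```

>>> arm_command:
  plan:
    - {"dx": 0,"dy": 0,"dz": 0.015,"rx": 0,"ry": 0,"rz": 0}
    - {"dx": 0,"dy": 0,"dz": 0.035,"rx": 0,"ry": 0,"rz": 0}
    - {"dx": 0,"dy": 0,"dz": 0.04,"rx": 0,"ry": 0,"rz": 0}
    - {"dx": 0.0163,"dy": 0.0374,"dz": 0.01,"rx": 0,"ry": 0,"rz": 1.15}
    - {"dx": 0.0163,"dy": 0.0374,"dz": 0,"rx": 0,"ry": 0,"rz": 1.15}
    - {"dx": 0.0163,"dy": 0.0374,"dz": 0,"rx": 0,"ry": 0,"rz": 1.15}
    - {"dx": 0.0163,"dy": 0.0374,"dz": 0,"rx": 0,"ry": 0,"rz": 1.15}
    - {"dx": 0.0163,"dy": 0.0374,"dz": 0,"rx": 0,"ry": 0,"rz": 1.15}
    - {"dx": 0.0163,"dy": 0.0374,"dz": 0,"rx": 0,"ry": 0,"rz": 1.15}
    - {"dx": 0.0163,"dy": 0.0374,"dz": 0,"rx": 0,"ry": 0,"rz": 1.15}
    - {"dx": 0.0163,"dy": 0.0374,"dz": 0,"rx": 0,"ry": 0,"rz": 1.15}
    - {"dx": 0.0163,"dy": 0.0374,"dz": 0,"rx": 0,"ry": 0,"rz": 1.15}

```text
time_s: 11.2
tool_pos: [0.6097, -0.004, 0.1092]
eef_rot: [0.128, 1.567, -0.128]
force: [1.2, -1.3, -3.3]
gripper_width: 0.529
```

>>> arm_command:
  plan:
    - {"dx": 0.0163,"dy": 0.0374,"dz": 0,"rx": 0,"ry": 0,"rz": 1.15}
    - {"dx": 0.0163,"dy": 0.0374,"dz": 0,"rx": 0,"ry": 0,"rz": 1.15}
    - {"dx": 0.0163,"dy": 0.0374,"dz": 0,"rx": 0,"ry": 0,"rz": 1.15}
    - {"dx": 0.0163,"dy": 0.0374,"dz": 0,"rx": 0,"ry": 0,"rz": 1.12}
    - {"dx": 0,"dy": 0,"dz": 0,"rx": 0,"ry": 0,"rz": 0}
    - {"dx": 0,"dy": 0,"dz": 0,"rx": 0,"ry": 0,"rz": 0}
    - {"dx": 0,"dy": 0,"dz": 0,"rx": 0,"ry": 0,"rz": 0}
    - {"dx": 0,"dy": 0,"dz": 0,"rx": 0,"ry": 0,"rz": 0}

```text
time_s: 12.0
tool_pos: [0.6745, 0.1421, 0.1093]
eef_rot: [0.066, 1.57, -0.068]
force: [-0.5, -1.4, -2.6]
gripper_width: 0.533
```

```bash
python3 go.py .6768 .1439 .0485 -4.8; python3 chk.py bus_c .1 .6768 .1439 -4.8 bc1
```

```text
pos [0.6745 0.1421 0.1093] yaw -4.91 tilt [-1.0e+00 -1.1e-03 -3.0e-04] t 12.0 w 0.532550556789444 F [-0.5 -1.4 -2.6] vmax 0.005
need [ 0.0023  0.0018 -0.0608] rz 0.11
bus_c {'scene': 701} {'both': (array([0.6845, 0.1224]), np.float64(37.5), np.float64(0.838)), 'scene': (array([0.6845, 0.1224]), np.float64(37.5), np.float64(0.838))}
```

>>> arm_command:
  plan:
    - {"dx": 0.0023,"dy": 0.0018,"dz": -0.02,"rx": 0,"ry": 0,"rz": 0}
    - {"dx": 0,"dy": 0,"dz": -0.02,"rx": 0,"ry": 0,"rz": 0}
    - {"dx": 0,"dy": 0,"dz": -0.01,"rx": 0,"ry": 0,"rz": 0}
    - {"dx": 0,"dy": 0,"dz": -0.006,"rx": 0,"ry": 0,"rz": 0}
    - {"dx": 0,"dy": 0,"dz": -0.003,"rx": 0,"ry": 0,"rz": 0}
    - {"dx": 0,"dy": 0,"dz": 0,"rx": 0,"ry": 0,"rz": 0}
    - {"dx": 0,"dy": 0,"dz": 0,"rx": 0,"ry": 0,"rz": 0}
    - {"dx": 0,"dy": 0,"dz": 0,"rx": 0,"ry": 0,"rz": 0}

```text
time_s: 13.0
tool_pos: [0.6775, 0.1459, 0.051]
eef_rot: [0.066, 1.569, -0.065]
force: [0.0, -0.1, -2.6]
gripper_width: 0.535
```

```bash
python3 go.py .6768 .1439 .048 -4.8
```

```text
pos [0.6775 0.1459 0.051 ] yaw -4.79 tilt [-1.0e+00  4.0e-04  1.1e-03] t 13.0 w 0.534618580151053 F [ 0.  -0.1 -2.6] vmax 0.003
need [-0.0007 -0.002  -0.003 ] rz -0.01
```

>>> arm_command:
  plan:
    - {"dx": -0.0005,"dy": -0.0012,"dz": -0.001,"rx": 0,"ry": 0,"rz": 0}
    - {"dx": 0,"dy": 0,"dz": 0,"rx": 0,"ry": 0,"rz": 0}
    - {"dx": 0,"dy": 0,"dz": 0,"rx": 0,"ry": 0,"rz": 0}

```text
time_s: 13.3
tool_pos: [0.6765, 0.1445, 0.0494]
eef_rot: [0.066, 1.57, -0.066]
force: [0.3, -0.4, -1.9]
gripper_width: 0.538
```

```bash
python3 go.py .6768 .1439 .048 -4.8
```

```text
pos [0.6765 0.1445 0.0494] yaw -4.8 tilt [-1.e+00 -1.e-04  0.e+00] t 13.3 w 0.5376564068548367 F [ 0.3 -0.4 -1.9] vmax 0.004
need [ 0.0003 -0.0006 -0.0014] rz -0.0
```

>>> arm_command:
  plan:
    - {"dx": 0,"dy": 0,"dz": -0.001,"rx": 0,"ry": 0,"rz": 0}
    - {"dx": 0,"dy": 0,"dz": -0.0008,"rx": 0,"ry": 0,"rz": 0}
    - {"dx": 0,"dy": 0,"dz": 0,"rx": 0,"ry": 0,"rz": 0}
    - {"dx": 0,"dy": 0,"dz": 0,"rx": 0,"ry": 0,"rz": 0}

```text
time_s: 13.7
tool_pos: [0.6766, 0.1446, 0.0481]
eef_rot: [0.066, 1.569, -0.066]
force: [-1.7, -0.5, 5.7]
gripper_width: 0.534
```

```bash
python3 go.py .6768 .1439 .048 -4.8
```

```text
pos [0.6766 0.1446 0.0481] yaw -4.79 tilt [-1.e+00  1.e-04  4.e-04] t 13.7 w 0.5336464591345448 F [-1.7 -0.5  5.7] vmax 0.003
need [ 0.0002 -0.0007 -0.0001] rz -0.01
```

>>> arm_command:
  plan:
    - {"dx": 0,"dy": 0,"dz": 0,"rx": 0,"ry": 0,"rz": 0}
    - {"dx": 0,"dy": 0,"dz": 0,"rx": 0,"ry": 0,"rz": 0}
    - {"dx": 0,"dy": 0,"dz": 0,"rx": 0,"ry": 0,"rz": 0}
    - {"dx": 0,"dy": 0,"dz": 0.01,"rx": 0,"ry": 0,"rz": 0}
    - {"dx": 0,"dy": 0,"dz": 0.025,"rx": 0,"ry": 0,"rz": 0}
    - {"dx": 0,"dy": 0,"dz": 0.035,"rx": 0,"ry": 0,"rz": 0}
    - {"dx": 0,"dy": 0,"dz": 0.02,"rx": 0,"ry": 0,"rz": 0}
    - {"dx": 0,"dy": 0,"dz": 0,"rx": 0,"ry": 0,"rz": 0}
  gripper: 65

```text
time_s: 14.5
tool_pos: [0.6786, 0.145, 0.1419]
eef_rot: [0.067, 1.564, -0.064]
force: [-0.7, 0.6, -0.5]
gripper_width: 0.748
```

```bash
python3 go.py .4664 -.1774 .1 9.7
```

```text
pos [0.6786 0.145  0.1419] yaw -4.8 tilt [-1.      0.0021  0.0062] t 14.5 w 0.7475849096092968 F [-0.7  0.6 -0.5] vmax 0.051
need [-0.2122 -0.3224 -0.0419] rz 14.5
```

>>> arm_command:
  plan:
    - {"dx": -0.0212,"dy": -0.0322,"dz": -0.004,"rx": 0,"ry": 0,"rz": 1.45}
    - {"dx": -0.0212,"dy": -0.0322,"dz": -0.004,"rx": 0,"ry": 0,"rz": 1.45}
    - {"dx": -0.0212,"dy": -0.0322,"dz": -0.004,"rx": 0,"ry": 0,"rz": 1.45}
    - {"dx": -0.0212,"dy": -0.0322,"dz": -0.004,"rx": 0,"ry": 0,"rz": 1.45}
    - {"dx": -0.0212,"dy": -0.0322,"dz": -0.004,"rx": 0,"ry": 0,"rz": 1.45}
    - {"dx": -0.0212,"dy": -0.0322,"dz": -0.004,"rx": 0,"ry": 0,"rz": 1.45}
    - {"dx": -0.0212,"dy": -0.0322,"dz": -0.004,"rx": 0,"ry": 0,"rz": 1.45}
    - {"dx": -0.0212,"dy": -0.0322,"dz": -0.004,"rx": 0,"ry": 0,"rz": 1.45}
    - {"dx": -0.0212,"dy": -0.0322,"dz": -0.004,"rx": 0,"ry": 0,"rz": 1.45}
    - {"dx": -0.0212,"dy": -0.0322,"dz": -0.004,"rx": 0,"ry": 0,"rz": 1.45}
  gripper: 0

```text
time_s: 15.5
tool_pos: [0.4634, -0.1785, 0.0973]
eef_rot: [-0.134, 1.567, 0.134]
force: [0.4, -0.7, 0.1]
gripper_width: 0.996
```

>>> arm_command:
  plan:
    - {"dx": 0,"dy": 0,"dz": 0,"rx": 0,"ry": 0,"rz": 0}
    - {"dx": 0,"dy": 0,"dz": 0,"rx": 0,"ry": 0,"rz": 0}
    - {"dx": 0,"dy": 0,"dz": 0,"rx": 0,"ry": 0,"rz": 0}
    - {"dx": 0,"dy": 0,"dz": 0,"rx": 0,"ry": 0,"rz": 0}

```text
time_s: 15.9
tool_pos: [0.4654, -0.1762, 0.0976]
eef_rot: [-0.134, 1.566, 0.135]
force: [-0.1, -0.3, 0.1]
gripper_width: 0.998
```

```bash
python3 go.py .4664 -.1774 .008 9.7;  python3 chk.py bus_c .038 .6768 .1439 -4.8 bc2
```

```text
pos [ 0.4654 -0.1762  0.0976] yaw 9.83 tilt [-1.e+00  3.e-04  7.e-04] t 15.9 w 0.998002224940388 F [-0.1 -0.3  0.1] vmax 0.002
need [ 0.001  -0.0012 -0.0896] rz -0.13
bus_c {'scene': 1120, 'top': 969} {'both': (array([0.6765, 0.144 ]), np.float64(-5.3), np.float64(0.178)), 'scene': (array([0.6768, 0.145 ]), np.float64(-4.6), np.float64(0.095)), 'top': (array([0.6822, 0.1434]), np.float64(175.2), np.float64(0.07))}
```

View pics/bc2_top.png

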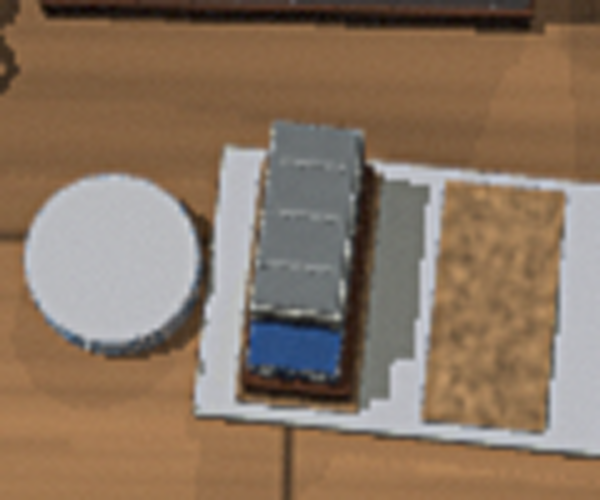

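View pics/bc2_scene.png

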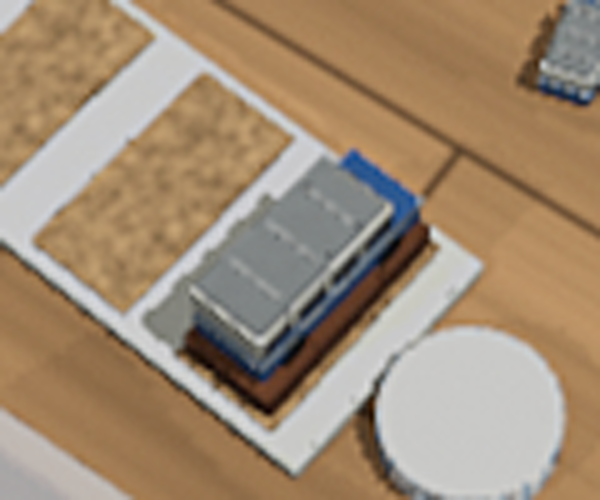

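The crops show bus_c upright and straight on the plinth, with the plinth square on its mat. Next is bus_a.

>>> arm_command:
  plan:
    - {"dx": 0.001,"dy": -0.0012,"dz": -0.03,"rx": 0,"ry": 0,"rz": 0}
    - {"dx": 0,"dy": 0,"dz": -0.03,"rx": 0,"ry": 0,"rz": 0}
    - {"dx": 0,"dy": 0,"dz": -0.015,"rx": 0,"ry": 0,"rz": 0}
    - {"dx": 0,"dy": 0,"dz": -0.01,"rx": 0,"ry": 0,"rz": 0}
    - {"dx": 0,"dy": 0,"dz": -0.004,"rx": 0,"ry": 0,"rz": 0}
    - {"dx": 0,"dy": 0,"dz": 0,"rx": 0,"ry": 0,"rz": 0}
    - {"dx": 0,"dy": 0,"dz": 0,"rx": 0,"ry": 0,"rz": 0}

```text
time_s: 16.8
tool_pos: [0.466, -0.1787, 0.0091]
eef_rot: [-0.133, 1.566, 0.133]
force: [0.4, 0.0, 0.4]
gripper_width: 1.0
```

>>> arm_command:
  plan:
    - {"dx": 0,"dy": 0,"dz": 0,"rx": 0,"ry": 0,"rz": 0}
    - {"dx": 0,"dy": 0,"dz": 0,"rx": 0,"ry": 0,"rz": 0}
    - {"dx": 0,"dy": 0,"dz": 0,"rx": 0,"ry": 0,"rz": 0}
    - {"dx": 0,"dy": 0,"dz": 0,"rx": 0,"ry": 0,"rz": 0}
    - {"dx": 0,"dy": 0,"dz": 0,"rx": 0,"ry": 0,"rz": 0}
    - {"dx": 0,"dy": 0,"dz": 0,"rx": 0,"ry": 0,"rz": 0}
    - {"dx": 0,"dy": 0,"dz": 0,"rx": 0,"ry": 0,"rz": 0}
    - {"dx": 0,"dy": 0,"dz": 0,"rx": 0,"ry": 0,"rz": 0}
  gripper: 255
  squeeze: 40

```text
time_s: 17.6
tool_pos: [0.4658, -0.1788, 0.009]
eef_rot: [-0.133, 1.566, 0.132]
force: [-1.0, 0.0, 6.8]
gripper_width: 0.464
```

```bash
python3 go.py .6684 .0442 .1 -4.8
```

```text
pos [ 0.4658 -0.1788  0.009 ] yaw 9.69 tilt [-1.e+00 -5.e-04  7.e-04] t 17.6 w 0.4643023534516075 F [-1.   0.   6.8] vmax 0.002
need [0.2026 0.223  0.091 ] rz -14.49
```

>>> arm_command:
  plan:
    - {"dx": 0,"dy": 0,"dz": 0.015,"rx": 0,"ry": 0,"rz": 0}
    - {"dx": 0,"dy": 0,"dz": 0.035,"rx": 0,"ry": 0,"rz": 0}
    - {"dx": 0,"dy": 0,"dz": 0.04,"rx": 0,"ry": 0,"rz": 0}
    - {"dx": 0.0225,"dy": 0.0248,"dz": 0,"rx": 0,"ry": 0,"rz": -1.61}
    - {"dx": 0.0225,"dy": 0.0248,"dz": 0,"rx": 0,"ry": 0,"rz": -1.61}
    - {"dx": 0.0225,"dy": 0.0248,"dz": 0,"rx": 0,"ry": 0,"rz": -1.61}
    - {"dx": 0.0225,"dy": 0.0248,"dz": 0,"rx": 0,"ry": 0,"rz": -1.61}
    - {"dx": 0.0225,"dy": 0.0248,"dz": 0,"rx": 0,"ry": 0,"rz": -1.61}
    - {"dx": 0.0225,"dy": 0.0248,"dz": 0,"rx": 0,"ry": 0,"rz": -1.61}
    - {"dx": 0.0225,"dy": 0.0248,"dz": 0,"rx": 0,"ry": 0,"rz": -1.61}
    - {"dx": 0.0225,"dy": 0.0248,"dz": 0,"rx": 0,"ry": 0,"rz": -1.61}
    - {"dx": 0.0225,"dy": 0.0246,"dz": 0,"rx": 0,"ry": 0,"rz": -1.61}

```text
time_s: 18.8
tool_pos: [0.6685, 0.0455, 0.0983]
eef_rot: [0.066, 1.57, -0.066]
force: [0.6, 0.1, -1.2]
gripper_width: 0.465
```

>>> arm_command:
  plan:
    - {"dx": 0,"dy": 0,"dz": -0.02,"rx": 0,"ry": 0,"rz": 0}
    - {"dx": 0,"dy": 0,"dz": -0.015,"rx": 0,"ry": 0,"rz": 0}
    - {"dx": 0,"dy": 0,"dz": -0.01,"rx": 0,"ry": 0,"rz": 0}
    - {"dx": 0,"dy": 0,"dz": 0,"rx": 0,"ry": 0,"rz": 0}
    - {"dx": 0,"dy": 0,"dz": 0,"rx": 0,"ry": 0,"rz": 0}
    - {"dx": 0,"dy": 0,"dz": 0,"rx": 0,"ry": 0,"rz": 0}

```text
time_s: 19.4
tool_pos: [0.6684, 0.0438, 0.0543]
eef_rot: [0.066, 1.569, -0.066]
force: [0.9, 0.9, -1.0]
gripper_width: 0.463
```

```bash
python3 go.py .6684 .0442 .025 -4.8
```

```text
pos [0.6684 0.0438 0.0543] yaw -4.82 tilt [-1.0e+00  1.0e-04  1.1e-03] t 19.4 w 0.46347912958276216 F [ 0.9  0.9 -1. ] vmax 0.003
need [ 0.      0.0004 -0.0293] rz 0.02
```

>>> arm_command:
  plan:
    - {"dx": 0,"dy": 0,"dz": -0.015,"rx": 0,"ry": 0,"rz": 0}
    - {"dx": 0,"dy": 0,"dz": -0.008,"rx": 0,"ry": 0,"rz": 0}
    - {"dx": 0,"dy": 0,"dz": -0.003,"rx": 0,"ry": 0,"rz": 0}
    - {"dx": 0,"dy": 0,"dz": -0.002,"rx": 0,"ry": 0,"rz": 0}
    - {"dx": 0,"dy": 0,"dz": -0.001,"rx": 0,"ry": 0,"rz": 0}
    - {"dx": 0,"dy": 0,"dz": 0,"rx": 0,"ry": 0,"rz": 0}
    - {"dx": 0,"dy": 0,"dz": 0,"rx": 0,"ry": 0,"rz": 0}

```text
time_s: 20.1
tool_pos: [0.6678, 0.0444, 0.0251]
eef_rot: [0.065, 1.57, -0.066]
force: [-3.6, -0.7, 5.3]
gripper_width: 0.47
```

```bash
python3 go.py .6684 .0442 .025 -4.8
```

```text
pos [0.6678 0.0444 0.0251] yaw -4.78 tilt [-1.e+00 -1.e-04 -2.e-04] t 20.1 w 0.4699430786221421 F [-3.6 -0.7  5.3] vmax 0.002
need [ 0.0006 -0.0002 -0.0001] rz -0.02
```

Contact. I release, rise, and go to bus_d.

>>> arm_command:
  plan:
    - {"dx": 0,"dy": 0,"dz": 0,"rx": 0,"ry": 0,"rz": 0}
    - {"dx": 0,"dy": 0,"dz": 0,"rx": 0,"ry": 0,"rz": 0}
    - {"dx": 0,"dy": 0,"dz": 0,"rx": 0,"ry": 0,"rz": 0}
    - {"dx": 0,"dy": 0,"dz": 0.01,"rx": 0,"ry": 0,"rz": 0}
    - {"dx": 0,"dy": 0,"dz": 0.03,"rx": 0,"ry": 0,"rz": 0}
    - {"dx": 0,"dy": 0,"dz": 0.035,"rx": 0,"ry": 0,"rz": 0}
  gripper: 90

```text
time_s: 20.7
tool_pos: [0.6673, 0.0443, 0.0998]
eef_rot: [0.065, 1.572, -0.066]
force: [1.0, -0.1, -0.5]
gripper_width: 0.645
```

```bash
python3 go.py .4930 .0004 .09 -20
```

```text
pos [0.6673 0.0443 0.0998] yaw -4.78 tilt [-1.0e+00 -5.0e-04 -2.2e-03] t 20.7 w 0.6448650366199933 F [ 1.  -0.1 -0.5] vmax 0.688
need [-0.1743 -0.0439 -0.0098] rz -15.22
```

>>> arm_command:
  plan:
    - {"dx": -0.029,"dy": -0.0073,"dz": 0,"rx": 0,"ry": 0,"rz": -2.54}
    - {"dx": -0.029,"dy": -0.0073,"dz": 0,"rx": 0,"ry": 0,"rz": -2.54}
    - {"dx": -0.029,"dy": -0.0073,"dz": 0,"rx": 0,"ry": 0,"rz": -2.54}
    - {"dx": -0.029,"dy": -0.0073,"dz": 0,"rx": 0,"ry": 0,"rz": -2.54}
    - {"dx": -0.029,"dy": -0.0073,"dz": 0,"rx": 0,"ry": 0,"rz": -2.54}
    - {"dx": -0.029,"dy": -0.0073,"dz": 0,"rx": 0,"ry": 0,"rz": -2.54}
    - {"dx": 0,"dy": 0,"dz": 0,"rx": 0,"ry": 0,"rz": 0}
    - {"dx": 0,"dy": 0,"dz": 0,"rx": 0,"ry": 0,"rz": 0}
    - {"dx": 0,"dy": 0,"dz": 0,"rx": 0,"ry": 0,"rz": 0}
    - {"dx": 0,"dy": 0,"dz": 0,"rx": 0,"ry": 0,"rz": 0}
  gripper: 0

```text
time_s: 21.7
tool_pos: [0.4951, 0.0009, 0.0997]
eef_rot: [0.274, 1.552, -0.273]
force: [0.7, -0.4, 0.2]
gripper_width: 0.995
```

```bash
python3 go.py .4930 .0004 .006 -20
```

```text
pos [0.4951 0.0009 0.0997] yaw -19.98 tilt [-1.e+00  6.e-04  9.e-04] t 21.7 w 0.9945637371399922 F [ 0.7 -0.4  0.2] vmax 0.007
need [-0.0021 -0.0005 -0.0937] rz -0.02
```

>>> arm_command:
  plan:
    - {"dx": -0.0018,"dy": -0.0005,"dz": -0.03,"rx": 0,"ry": 0,"rz": 0}
    - {"dx": 0,"dy": 0,"dz": -0.03,"rx": 0,"ry": 0,"rz": 0}
    - {"dx": 0,"dy": 0,"dz": -0.018,"rx": 0,"ry": 0,"rz": 0}
    - {"dx": 0,"dy": 0,"dz": -0.01,"rx": 0,"ry": 0,"rz": 0}
    - {"dx": 0,"dy": 0,"dz": -0.004,"rx": 0,"ry": 0,"rz": 0}
    - {"dx": 0,"dy": 0,"dz": 0,"rx": 0,"ry": 0,"rz": 0}
    - {"dx": 0,"dy": 0,"dz": 0,"rx": 0,"ry": 0,"rz": 0}

```text
time_s: 22.4
tool_pos: [0.4928, 0.0001, 0.0081]
eef_rot: [0.274, 1.552, -0.274]
force: [-0.1, -0.3, 0.4]
gripper_width: 0.999
```

>>> arm_command:
  plan:
    - {"dx": 0,"dy": 0,"dz": 0,"rx": 0,"ry": 0,"rz": 0}
    - {"dx": 0,"dy": 0,"dz": 0,"rx": 0,"ry": 0,"rz": 0}
    - {"dx": 0,"dy": 0,"dz": 0,"rx": 0,"ry": 0,"rz": 0}
    - {"dx": 0,"dy": 0,"dz": 0,"rx": 0,"ry": 0,"rz": 0}
    - {"dx": 0,"dy": 0,"dz": 0,"rx": 0,"ry": 0,"rz": 0}
    - {"dx": 0,"dy": 0,"dz": 0,"rx": 0,"ry": 0,"rz": 0}
    - {"dx": 0,"dy": 0,"dz": 0,"rx": 0,"ry": 0,"rz": 0}
    - {"dx": 0,"dy": 0,"dz": 0,"rx": 0,"ry": 0,"rz": 0}
    - {"dx": 0,"dy": 0,"dz": 0,"rx": 0,"ry": 0,"rz": 0}
  gripper: 255
  squeeze: 40

```text
time_s: 23.3
tool_pos: [0.4924, 0.0001, 0.0079]
eef_rot: [0.274, 1.553, -0.274]
force: [-1.5, -0.1, 6.3]
gripper_width: 0.4
```

```bash
python3 go.py .66 -.0554 .09 -4.8
```

```text
pos [4.924e-01 1.000e-04 7.900e-03] yaw -20.02 tilt [-1.e+00  3.e-04  5.e-04] t 23.3 w 0.3998894212102148 F [-1.5 -0.1  6.3] vmax 0.001
need [ 0.1676 -0.0555  0.0821] rz 15.22
```

>>> arm_command:
  plan:
    - {"dx": 0,"dy": 0,"dz": 0.015,"rx": 0,"ry": 0,"rz": 0}
    - {"dx": 0,"dy": 0,"dz": 0.03,"rx": 0,"ry": 0,"rz": 0}
    - {"dx": 0,"dy": 0,"dz": 0.035,"rx": 0,"ry": 0,"rz": 0}
    - {"dx": 0.024,"dy": -0.0079,"dz": 0,"rx": 0,"ry": 0,"rz": 2.17}
    - {"dx": 0.024,"dy": -0.0079,"dz": 0,"rx": 0,"ry": 0,"rz": 2.17}
    - {"dx": 0.024,"dy": -0.0079,"dz": 0,"rx": 0,"ry": 0,"rz": 2.17}
    - {"dx": 0.024,"dy": -0.0079,"dz": 0,"rx": 0,"ry": 0,"rz": 2.17}
    - {"dx": 0.024,"dy": -0.0079,"dz": 0,"rx": 0,"ry": 0,"rz": 2.17}
    - {"dx": 0.024,"dy": -0.0079,"dz": 0,"rx": 0,"ry": 0,"rz": 2.17}
    - {"dx": 0.024,"dy": -0.0081,"dz": 0,"rx": 0,"ry": 0,"rz": 2.2}

```text
time_s: 24.3
tool_pos: [0.6608, -0.0558, 0.0873]
eef_rot: [0.065, 1.571, -0.065]
force: [0.6, -0.2, -0.2]
gripper_width: 0.405
```

>>> arm_command:
  plan:
    - {"dx": 0,"dy": 0,"dz": -0.02,"rx": 0,"ry": 0,"rz": 0}
    - {"dx": 0,"dy": 0,"dz": -0.01,"rx": 0,"ry": 0,"rz": 0}
    - {"dx": 0,"dy": 0,"dz": -0.005,"rx": 0,"ry": 0,"rz": 0}
    - {"dx": 0,"dy": 0,"dz": 0,"rx": 0,"ry": 0,"rz": 0}
    - {"dx": 0,"dy": 0,"dz": 0,"rx": 0,"ry": 0,"rz": 0}
    - {"dx": 0,"dy": 0,"dz": 0,"rx": 0,"ry": 0,"rz": 0}

```text
time_s: 24.9
tool_pos: [0.6605, -0.0553, 0.0533]
eef_rot: [0.066, 1.569, -0.066]
force: [0.4, 0.3, -0.9]
gripper_width: 0.404
```

```bash
python3 go.py .66 -.0554 .024 -4.8
```

```text
pos [ 0.6605 -0.0553  0.0533] yaw -4.79 tilt [-1.      0.      0.0011] t 24.9 w 0.40356363085317487 F [ 0.4  0.3 -0.9] vmax 0.003
need [-0.0005 -0.0001 -0.0293] rz -0.01
```

>>> arm_command:
  plan:
    - {"dx": -0.0003,"dy": 0,"dz": -0.015,"rx": 0,"ry": 0,"rz": 0}
    - {"dx": 0,"dy": 0,"dz": -0.008,"rx": 0,"ry": 0,"rz": 0}
    - {"dx": 0,"dy": 0,"dz": -0.003,"rx": 0,"ry": 0,"rz": 0}
    - {"dx": 0,"dy": 0,"dz": -0.002,"rx": 0,"ry": 0,"rz": 0}
    - {"dx": 0,"dy": 0,"dz": -0.001,"rx": 0,"ry": 0,"rz": 0}
    - {"dx": 0,"dy": 0,"dz": 0,"rx": 0,"ry": 0,"rz": 0}
    - {"dx": 0,"dy": 0,"dz": 0,"rx": 0,"ry": 0,"rz": 0}

```text
time_s: 25.6
tool_pos: [0.6597, -0.0554, 0.024]
eef_rot: [0.066, 1.57, -0.066]
force: [-3.5, 1.1, 5.3]
gripper_width: 0.408
```

```bash
python3 go.py .66 -.0554 .024 -4.8
```

```text
pos [ 0.6597 -0.0554  0.024 ] yaw -4.81 tilt [-1.e+00 -1.e-04 -3.e-04] t 25.6 w 0.40813067635590183 F [-3.5  1.1  5.3] vmax 0.001
need [ 0.0003  0.     -0.    ] rz 0.01
```

>>> arm_command:
  plan:
    - {"dx": 0,"dy": 0,"dz": 0,"rx": 0,"ry": 0,"rz": 0}
    - {"dx": 0,"dy": 0,"dz": 0,"rx": 0,"ry": 0,"rz": 0}
    - {"dx": 0,"dy": 0,"dz": 0,"rx": 0,"ry": 0,"rz": 0}
    - {"dx": 0,"dy": 0,"dz": 0.01,"rx": 0,"ry": 0,"rz": 0}
    - {"dx": 0,"dy": 0,"dz": 0.03,"rx": 0,"ry": 0,"rz": 0}
    - {"dx": 0,"dy": 0,"dz": 0.04,"rx": 0,"ry": 0,"rz": 0}
  gripper: 100

```text
time_s: 26.2
tool_pos: [0.6587, -0.0553, 0.1033]
eef_rot: [0.066, 1.573, -0.066]
force: [1.6, 0.1, -0.1]
gripper_width: 0.613
```

```bash
python3 go.py .4681 .1758 .1 14.2
```

```text
pos [ 0.6587 -0.0553  0.1033] yaw -4.8 tilt [-1.0e+00 -2.0e-04 -3.4e-03] t 26.2 w 0.6133890270869405 F [ 1.6  0.1 -0.1] vmax 0.799
need [-0.1906  0.2311 -0.0033] rz 19.0
```

>>> arm_command:
  plan:
    - {"dx": -0.0191,"dy": 0.0231,"dz": 0,"rx": 0,"ry": 0,"rz": 1.9}
    - {"dx": -0.0191,"dy": 0.0231,"dz": 0,"rx": 0,"ry": 0,"rz": 1.9}
    - {"dx": -0.0191,"dy": 0.0231,"dz": 0,"rx": 0,"ry": 0,"rz": 1.9}
    - {"dx": -0.0191,"dy": 0.0231,"dz": 0,"rx": 0,"ry": 0,"rz": 1.9}
    - {"dx": -0.0191,"dy": 0.0231,"dz": 0,"rx": 0,"ry": 0,"rz": 1.9}
    - {"dx": -0.0191,"dy": 0.0231,"dz": 0,"rx": 0,"ry": 0,"rz": 1.9}
    - {"dx": -0.0191,"dy": 0.0231,"dz": 0,"rx": 0,"ry": 0,"rz": 1.9}
    - {"dx": -0.0191,"dy": 0.0231,"dz": 0,"rx": 0,"ry": 0,"rz": 1.9}
    - {"dx": -0.0191,"dy": 0.0231,"dz": 0,"rx": 0,"ry": 0,"rz": 1.9}
    - {"dx": -0.0191,"dy": 0.0231,"dz": 0,"rx": 0,"ry": 0,"rz": 1.9}
  gripper: 40

```text
time_s: 27.2
tool_pos: [0.4684, 0.1765, 0.1043]
eef_rot: [-0.195, 1.561, 0.196]
force: [0.7, 0.2, 0.2]
gripper_width: 0.84
```

>>> arm_command:
  plan:
    - {"dx": 0,"dy": 0,"dz": -0.02,"rx": 0,"ry": 0,"rz": 0}
    - {"dx": 0,"dy": 0,"dz": 0,"rx": 0,"ry": 0,"rz": 0}
    - {"dx": 0,"dy": 0,"dz": 0,"rx": 0,"ry": 0,"rz": 0}
    - {"dx": 0,"dy": 0,"dz": 0,"rx": 0,"ry": 0,"rz": 0}

```text
time_s: 27.6
tool_pos: [0.4697, 0.1751, 0.0842]
eef_rot: [-0.194, 1.561, 0.193]
force: [0.1, 0.2, 0.3]
gripper_width: 0.841
```

```bash
python3 go.py .4681 .1758 .005 14.2; python3 chk.py bus_d .016 .66 -.0554 -4.8 bd;python3 chk.py bus_a .016 .6684 .0442 -4.8 ba
```

```text
pos [0.4697 0.1751 0.0842] yaw 14.12 tilt [-1.e+00 -3.e-04  1.e-03] t 27.6 w 0.8409981876852785 F [0.1 0.2 0.3] vmax 0.007
need [-0.0016  0.0007 -0.0792] rz 0.08
bus_d {'scene': 491, 'top': 519} {'both': (array([ 0.659 , -0.0562]), np.float64(-2.5), np.float64(0.242)), 'scene': (array([ 0.6592, -0.0545]), np.float64(0.2), np.float64(0.156)), 'top': (array([ 0.6578, -0.0562]), np.float64(-2.7), np.float64(0.07))}
bus_a {'scene': 705, 'top': 644} {'both': (array([0.6665, 0.0438]), np.float64(-5.8), np.float64(0.301)), 'scene': (array([0.6689, 0.0446]), np.float64(-1.2), np.float64(0.196)), 'top': (array([0.6723, 0.0431]), np.float64(173.3), np.float64(0.08))}
```

View pics/bd_top.png

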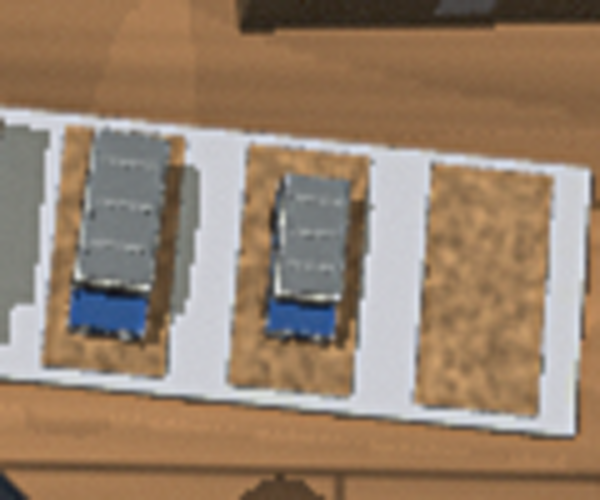

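>>> arm_command:
  plan:
    - {"dx": -0.0014,"dy": 0.0006,"dz": -0.03,"rx": 0,"ry": 0,"rz": 0}
    - {"dx": 0,"dy": 0,"dz": -0.025,"rx": 0,"ry": 0,"rz": 0}
    - {"dx": 0,"dy": 0,"dz": -0.013,"rx": 0,"ry": 0,"rz": 0}
    - {"dx": 0,"dy": 0,"dz": -0.007,"rx": 0,"ry": 0,"rz": 0}
    - {"dx": 0,"dy": 0,"dz": -0.002,"rx": 0,"ry": 0,"rz": 0}
    - {"dx": 0,"dy": 0,"dz": 0,"rx": 0,"ry": 0,"rz": 0}
    - {"dx": 0,"dy": 0,"dz": 0,"rx": 0,"ry": 0,"rz": 0}

```text
time_s: 28.7
tool_pos: [0.468, 0.1763, 0.0072]
eef_rot: [-0.194, 1.561, 0.195]
force: [0.5, 0.0, 0.4]
gripper_width: 0.848
```

>>> arm_command:
  plan:
    - {"dx": 0,"dy": 0,"dz": 0,"rx": 0,"ry": 0,"rz": 0}
    - {"dx": 0,"dy": 0,"dz": 0,"rx": 0,"ry": 0,"rz": 0}
    - {"dx": 0,"dy": 0,"dz": 0,"rx": 0,"ry": 0,"rz": 0}
    - {"dx": 0,"dy": 0,"dz": 0,"rx": 0,"ry": 0,"rz": 0}
    - {"dx": 0,"dy": 0,"dz": 0,"rx": 0,"ry": 0,"rz": 0}
    - {"dx": 0,"dy": 0,"dz": 0,"rx": 0,"ry": 0,"rz": 0}
    - {"dx": 0,"dy": 0,"dz": 0,"rx": 0,"ry": 0,"rz": 0}
    - {"dx": 0,"dy": 0,"dz": 0,"rx": 0,"ry": 0,"rz": 0}
    - {"dx": 0,"dy": 0,"dz": 0,"rx": 0,"ry": 0,"rz": 0}
  gripper: 255
  squeeze: 40

```text
time_s: 29.6
tool_pos: [0.4677, 0.1763, 0.0069]
eef_rot: [-0.194, 1.561, 0.195]
force: [-1.3, -0.8, 6.2]
gripper_width: 0.34
```

```bash
python3 go.py .6517 -.1551 .12 -4.8
```

```text
pos [0.4677 0.1763 0.0069] yaw 14.2 tilt [-1.e+00  0.e+00  6.e-04] t 29.6 w 0.3401195116339259 F [-1.3 -0.8  6.2] vmax 0.001
need [ 0.184  -0.3314  0.1131] rz -19.0
```

>>> arm_command:
  plan:
    - {"dx": 0,"dy": 0,"dz": 0.02,"rx": 0,"ry": 0,"rz": 0}
    - {"dx": 0,"dy": 0,"dz": 0.04,"rx": 0,"ry": 0,"rz": 0}
    - {"dx": 0,"dy": 0,"dz": 0.04,"rx": 0,"ry": 0,"rz": 0}
    - {"dx": 0.0184,"dy": -0.0331,"dz": 0,"rx": 0,"ry": 0,"rz": -1.9}
    - {"dx": 0.0184,"dy": -0.0331,"dz": 0,"rx": 0,"ry": 0,"rz": -1.9}
    - {"dx": 0.0184,"dy": -0.0331,"dz": 0,"rx": 0,"ry": 0,"rz": -1.9}
    - {"dx": 0.0184,"dy": -0.0331,"dz": 0,"rx": 0,"ry": 0,"rz": -1.9}
    - {"dx": 0.0184,"dy": -0.0331,"dz": 0,"rx": 0,"ry": 0,"rz": -1.9}
    - {"dx": 0.0184,"dy": -0.0331,"dz": 0,"rx": 0,"ry": 0,"rz": -1.9}
    - {"dx": 0.0184,"dy": -0.0331,"dz": 0,"rx": 0,"ry": 0,"rz": -1.9}
    - {"dx": 0.0184,"dy": -0.0331,"dz": 0,"rx": 0,"ry": 0,"rz": -1.9}
    - {"dx": 0.0184,"dy": -0.0331,"dz": 0,"rx": 0,"ry": 0,"rz": -1.9}

```text
time_s: 30.8
tool_pos: [0.6335, -0.1232, 0.1065]
eef_rot: [0.041, 1.571, -0.041]
force: [0.3, 0.7, -1.4]
gripper_width: 0.342
```

>>> arm_command:
  plan:
    - {"dx": 0.0184,"dy": -0.0335,"dz": 0,"rx": 0,"ry": 0,"rz": -1.9}
    - {"dx": 0,"dy": 0,"dz": -0.01,"rx": 0,"ry": 0,"rz": 0}
    - {"dx": 0,"dy": 0,"dz": -0.02,"rx": 0,"ry": 0,"rz": 0}
    - {"dx": 0,"dy": 0,"dz": 0,"rx": 0,"ry": 0,"rz": 0}
    - {"dx": 0,"dy": 0,"dz": 0,"rx": 0,"ry": 0,"rz": 0}
    - {"dx": 0,"dy": 0,"dz": 0,"rx": 0,"ry": 0,"rz": 0}

```text
time_s: 31.4
tool_pos: [0.6519, -0.1549, 0.0774]
eef_rot: [0.065, 1.569, -0.065]
force: [-0.6, 0.1, -1.0]
gripper_width: 0.343
```

```bash
python3 go.py .6517 -.1551 .023 -4.8; python3 - <<'E'
from h import *
im=bot.read_camera("top");cv2.imwrite("pics/b4.png",cv2.resize(im[80:200,300:500],None,fx=4,fy=4,interpolation=cv2.INTER_CUBIC))
E
```

```text
pos [ 0.6519 -0.1549  0.0774] yaw -4.77 tilt [-1.e+00 -1.e-04  1.e-03] t 31.4 w 0.3428139593394813 F [-0.6  0.1 -1. ] vmax 0.007
need [-0.0002 -0.0002 -0.0544] rz -0.03
```

View pics/b4.png

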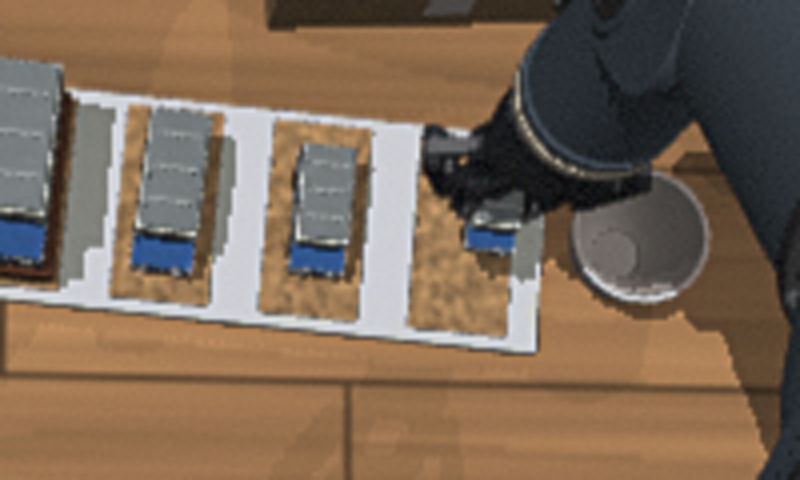

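>>> arm_command:
  plan:
    - {"dx": 0,"dy": 0,"dz": -0.02,"rx": 0,"ry": 0,"rz": 0}
    - {"dx": 0,"dy": 0,"dz": -0.018,"rx": 0,"ry": 0,"rz": 0}
    - {"dx": 0,"dy": 0,"dz": -0.01,"rx": 0,"ry": 0,"rz": 0}
    - {"dx": 0,"dy": 0,"dz": -0.004,"rx": 0,"ry": 0,"rz": 0}
    - {"dx": 0,"dy": 0,"dz": -0.0015,"rx": 0,"ry": 0,"rz": 0}
    - {"dx": 0,"dy": 0,"dz": -0.001,"rx": 0,"ry": 0,"rz": 0}
    - {"dx": 0,"dy": 0,"dz": 0,"rx": 0,"ry": 0,"rz": 0}
    - {"dx": 0,"dy": 0,"dz": 0,"rx": 0,"ry": 0,"rz": 0}

```text
time_s: 32.25
tool_pos: [0.652, -0.1552, 0.0231]
eef_rot: [0.066, 1.569, -0.066]
force: [-1.9, 1.3, 6.3]
gripper_width: 0.344
```

```bash
python3 go.py .6517 -.1551 .023 -4.8
```

```text
pos [ 0.652  -0.1552  0.0231] yaw -4.8 tilt [-1.0e+00 -1.0e-04  1.2e-03] t 32.25 w 0.34448493453663664 F [-1.9  1.3  6.3] vmax 0.002
need [-0.0003  0.0001 -0.0001] rz 0.0
```

Contact. I open only part way because of the bowl, rise, then back away so the cameras can see.

>>> arm_command:
  plan:
    - {"dx": 0,"dy": 0,"dz": 0,"rx": 0,"ry": 0,"rz": 0}
    - {"dx": 0,"dy": 0,"dz": 0,"rx": 0,"ry": 0,"rz": 0}
    - {"dx": 0,"dy": 0,"dz": 0,"rx": 0,"ry": 0,"rz": 0}
    - {"dx": 0,"dy": 0,"dz": 0.01,"rx": 0,"ry": 0,"rz": 0}
    - {"dx": 0,"dy": 0,"dz": 0.03,"rx": 0,"ry": 0,"rz": 0}
    - {"dx": 0,"dy": 0,"dz": 0.04,"rx": 0,"ry": 0,"rz": 0}
    - {"dx": 0,"dy": 0,"dz": 0.03,"rx": 0,"ry": 0,"rz": 0}
  gripper: 120

```text
time_s: 32.95
tool_pos: [0.652, -0.1553, 0.1348]
eef_rot: [0.066, 1.568, -0.066]
force: [0.4, 0.7, -0.4]
gripper_width: 0.529
```

>>> arm_command:
  plan:
    - {"dx": -0.02,"dy": -0.025,"dz": 0.01,"rx": 0,"ry": 0,"rz": 0}
    - {"dx": -0.02,"dy": -0.03,"dz": 0.01,"rx": 0,"ry": 0,"rz": 0}
    - {"dx": -0.02,"dy": -0.03,"dz": 0.01,"rx": 0,"ry": 0,"rz": 0}
    - {"dx": -0.02,"dy": -0.03,"dz": 0,"rx": 0,"ry": 0,"rz": 0}
    - {"dx": -0.02,"dy": -0.03,"dz": 0,"rx": 0,"ry": 0,"rz": 0}
    - {"dx": -0.02,"dy": -0.03,"dz": 0,"rx": 0,"ry": 0,"rz": 0}
    - {"dx": -0.02,"dy": -0.03,"dz": 0,"rx": 0,"ry": 0,"rz": 0}
    - {"dx": -0.02,"dy": -0.03,"dz": 0,"rx": 0,"ry": 0,"rz": 0}
    - {"dx": -0.02,"dy": -0.03,"dz": 0,"rx": 0,"ry": 0,"rz": 0}
    - {"dx": 0,"dy": 0,"dz": 0,"rx": 0,"ry": 0,"rz": 0}
    - {"dx": 0,"dy": 0,"dz": 0,"rx": 0,"ry": 0,"rz": 0}

```text
time_s: 34.05
tool_pos: [0.4709, -0.4211, 0.1626]
eef_rot: [0.067, 1.569, -0.068]
force: [1.1, -0.1, 0.3]
gripper_width: 0.53
```

```bash
python3 go.py; python3 - <<'E'
from chk import *
chk("bus_b",.016,.6517,-.1551,-4.8,"f_b")
chk("bus_d",.016,.66,-.0554,-4.8,"f_d")
chk("bus_a",.016,.6684,.0442,-4.8,"f_a")
chk("bus_c",.038,.6768,.1439,-4.8,"f_c")
im=bot.read_camera("top");cv2.imwrite("pics/f_top.png",cv2.resize(im[80:200,240:500],None,fx=3,fy=3,interpolation=cv2.INTER_CUBIC))
im=bot.read_camera("scene");cv2.imwrite("pics/f_scene.png",cv2.resize(im[110:310,160:380],None,fx=3,fy=3,interpolation=cv2.INTER_CUBIC))
E
```

```text
pos [ 0.4709 -0.4211  0.1626] yaw -4.93 tilt [-1.e+00 -4.e-04  4.e-04] t 34.05 w 0.5303298678784387 F [ 1.1 -0.1  0.3] vmax 0.037
bus_b {'scene': 301, 'top': 326} {'both': (array([ 0.651 , -0.1548]), np.float64(-3.2), np.float64(0.332)), 'scene': (array([ 0.6506, -0.1533]), np.float64(0.5), np.float64(0.186)), 'top': (array([ 0.6507, -0.1553]), np.float64(-4.6), np.float64(0.132))}
bus_d {'scene': 516, 'top': 507} {'both': (array([ 0.6587, -0.0554]), np.float64(-5.2), np.float64(0.224)), 'scene': (array([ 0.6602, -0.0539]), np.float64(-3.5), np.float64(0.123)), 'top': (array([ 0.6585, -0.0558]), np.float64(-6.0), np.float64(0.08))}
bus_a {'scene': 730, 'top': 629} {'both': (array([0.6676, 0.0445]), np.float64(-5.6), np.float64(0.288)), 'scene': (array([0.6683, 0.0453]), np.float64(-3.7), np.float64(0.162)), 'top': (array([0.6704, 0.0442]), np.float64(173.0), np.float64(0.064))}
bus_c {'scene': 1097} {'both': (array([0.6777, 0.1449]), np.float64(-4.6), np.float64(0.116)), 'scene': (array([0.6777, 0.1449]), np.float64(-4.6), np.float64(0.116))}
```

View pics/f_top.png

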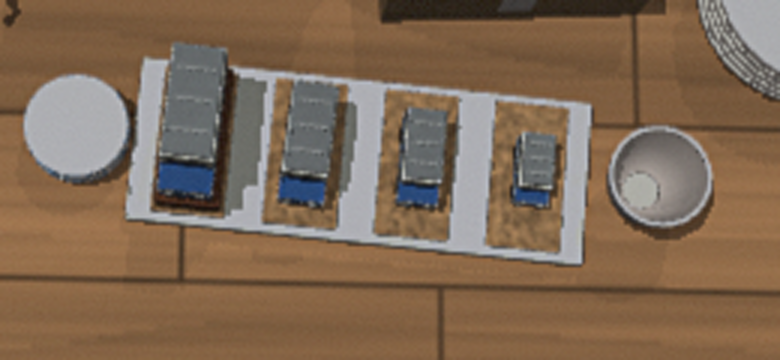

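View pics/f_scene.png

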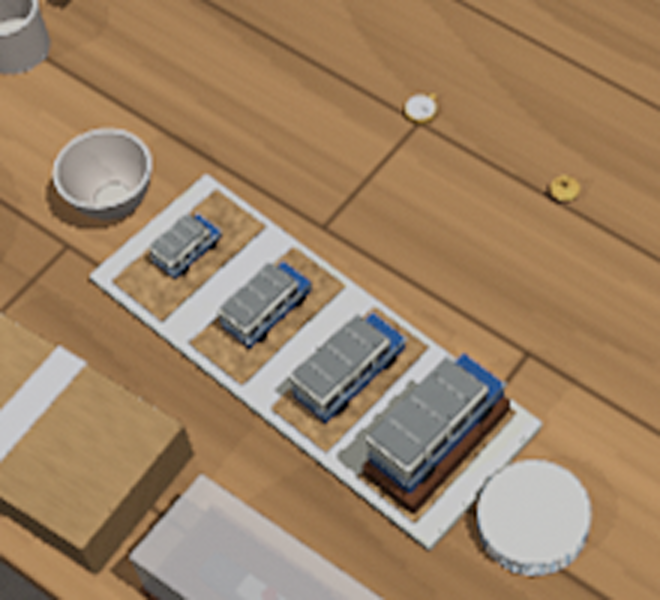

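All four buses stand in order, upright and centred to about 1–2 mm, and the bowl has not moved. I'm handing in.

```bash
python3 -c "
from workcell import bot
print(bot.sign_off(), bot.get_state()['time_s'])"
```

```text
the job is handed in; nothing more can be done
the job is handed in; nothing more can be done
```

The job is handed in, after about 35 s of the 125 s allowed. The dark brown plinth went onto the mat by the saucers first, and bus_c was then set on top of it. After that I placed bus_a, bus_d and bus_b on the next mats, ending with the smallest beside the bowl. Each bus was lowered to light contact of about 5–6 N (the plinth 14 N) before release. The gripper opened only part way, so it stayed clear of the bowl and saucers.

**Position:** the final two-camera fits put bus_a, bus_d and bus_b within about 1.5 mm of their mat centres. The last bus_c fit used only the scene camera and was 1.3 mm off. The plinth, checked before the bus went on it, was within 0.4 mm.

**Pictures:** the last pictures show every bus upright and straight along its mat. In them the bowl stands where it was at the start; I judged that by eye and did not measure it.

**Checks that disagreed or failed:**
- **Yaw of the small buses:** the single-camera fits for bus_b, bus_d and bus_a ranged from about +0.5° to −7°, against the mats' −4.8°. I put this down to noise in the outlines, because the gripper measured −4.8° at each release.
- **Nose direction:** the top-camera fit alone turned the noses of bus_a and bus_c round, though the pictures show them clearly.
- **bus_c in the hand:** an attempt to check its pose there failed because the gripper hid it. The top camera did not find bus_c in the final round.

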